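# Unload the bottle shaker into the wash tub

## Task

The shaker run is over: switch the shaker off at the isolator first, then throw the red pawl back off the toothed bar and draw the clamp jaw right back. Put every bottle from the shaker down into the green tub, standing or lying, and leave the tap spout swung round so that its outlet hangs over the middle of the tub, with the shaker off and its clamp open. Do not knock over or push away the wash bottles, the detergent bottle or the beaker.

Things in the scene. Friction and masses are not known exactly. Their poses are not given: they have to be found in the camera images.
- shaker: bench shaker, fixed: white housing 290 x 270 mm, console on its -x side to x = -215 mm, carriage plate top 90 mm above the bench. Origin on the bench under the plate's centre, z up. Bottles stand on the plate in a row at y = 75 mm, x = -84, -28, 28, 84 mm (some places empty), between a clear back guard (y = 100 to 115 mm), end plates (x = -133, 133 mm; all 147 mm high) and the jaw. The toothed bar runs from the jaw to -y
- jaw (a joint): clamp jaw with toothed bar, slides to the shaker's -y; 0 = clamped (start), 0.055 m = right back; stays where left, friction 2.5 N. Blocked while the pawl is down. Jaw frame 236 mm long in x, y = 37 to 50 mm when clamped, top 176 mm high; its blue lip reaches 6 mm over the bottles' shoulders, so none can be lifted. Bar 14 mm wide, top 124 mm high (teeth 129); two guide rods at x = -90 and 90 mm
- jaw_handle (a point): grasp point on the upright black knob at the outer end of the toothed bar: round post 20 mm in diameter from the bar up to 172 mm above the bench, head 28 mm in diameter up to 180 mm. On the post's axis, 152 mm above the bench, at the start at x = 0, y = -175 mm in the shaker's frame, beyond the housing; moves with the jaw
- pawl (a joint): red ratchet pawl on top of the bar between blue cheek plates (y = -122 to -62 mm, x = -16 to 16 mm, top 152 mm high), hinged about the shaker's x; 0 = down in the teeth (start), grows as its free end rises and goes over away from the jaw, to its stop at 2.2 rad. Clear of the teeth from 0.4 rad. Falls by its weight (0.09 kg): back down below about 1.6 rad, over to the stop above
- pawl_rod (a point): grasp point on the pawl's lifting rod: steel, 10 mm in diameter, sticking out 50 mm sideways (to the shaker's -x) from the pawl's free end, 14 mm ball on its end. On the rod's axis, 32 mm from the plane of the bar, 46 mm from the hinge axis; at the start at x = -32, y = -54 mm in the shaker's frame, 150 mm above the bench. Moves with the pawl
- pawl_hinge (a point): point on the pawl's hinge axis abreast of the rod's grasp point (x = -32, y = -100 mm in the shaker's frame, 146 mm above the bench); fixed on the shaker
- bottle1_mid (a point): centre of a square white sample bottle with a red screw cap, loose, 0.12 kg (centre of mass 24 mm above its underside), may be absent: body 48 x 48 x 78 mm, neck 30 mm in diameter, cap 36 mm in diameter and 24 mm high, 114 mm over all; the point is on its axis 57 mm above its underside (cap: 33 to 57 mm above the point), z along the axis to the cap
- bottle2_mid (a point): centre of a square white sample bottle with a red screw cap, loose, 0.12 kg (centre of mass 24 mm above its underside), may be absent: body 48 x 48 x 78 mm, neck 30 mm in diameter, cap 36 mm in diameter and 24 mm high, 114 mm over all; the point is on its axis 57 mm above its underside (cap: 33 to 57 mm above the point), z along the axis to the cap
- bottle3_mid (a point): centre of a square white sample bottle with a red screw cap, loose, 0.12 kg (centre of mass 24 mm above its underside), may be absent: body 48 x 48 x 78 mm, neck 30 mm in diameter, cap 36 mm in diameter and 24 mm high, 114 mm over all; the point is on its axis 57 mm above its underside (cap: 33 to 57 mm above the point), z along the axis to the cap
- bottle4_mid (a point): centre of a square white sample bottle with a red screw cap, loose, 0.12 kg (centre of mass 24 mm above its underside), may be absent: body 48 x 48 x 78 mm, neck 30 mm in diameter, cap 36 mm in diameter and 24 mm high, 114 mm over all; the point is on its axis 57 mm above its underside (cap: 33 to 57 mm above the point), z along the axis to the cap
- isolator: splash-proof isolator box with yellow cover plate, fixed, 75 (x) x 85 (y) x 62 mm high, origin under its centre, z up; the red toggle lever stands on it
- switch (a joint): red toggle lever of the isolator, swings about the isolator's x axis, hinge 68 mm above the bench over the box's centre; 0 = on (start, leaning 0.6 rad to the isolator's +y), 1.2 rad = off (leaning 0.6 rad to its -y). Over-centre spring: snaps to whichever end is nearer; takes 1 to 3 N at the tip
- switch_tip (a point): outer end of the red toggle lever: lever 55 mm long, 18 mm wide (isolator's x), 10 mm thick; moves with the lever, about 113 mm above the bench
- spout_push (a point): point on the tube (18 mm in diameter) of the swivel spout of a bench tap, 210 mm out from the axis of the tap's fixed upright column (40 mm in diameter, 222 mm high, green valve knob on its far side), 236 mm above the bench; its x axis points along the spout back to the column. The spout turns about the column, by 1.5 rad clockwise from above (to the tub), stays where left; friction 0.12 N m
- nozzle (a point): lower end of the outlet, 262 mm out from the column, 176 mm above the bench; outlet 22 mm in diameter; moves with the spout
- tub: green wash tub, fixed, 280 (x) x 210 (y) x 80 mm high, walls and floor 5 mm thick, rim lips up to 12 mm wide outside (grips reach 164 mm from the centre in x), origin under its centre
- wash1: white wash bottle with red cap and bent tube, loose, 60 mm in diameter, 188 mm high; origin under its centre; bystander
- wash2: the same; bystander
- wash3: the same; bystander
- detergent: clear detergent bottle with green cap, loose, 68 mm in diameter, 215 mm high; origin under its centre; bystander
- beaker: glass beaker, loose, 72 mm in diameter, 95 mm high; origin under its centre; bystander

How it is judged:
By the outcome, as a careful person would: the job done as asked, in the order asked, and still so for the second after the job is handed in, with the robot touching nothing.
Of bottle1, bottle2, bottle3, bottle4 only 2 to 4 are there at a start; the rules pass over those that are not, and their reading is None.
At some moment in a run one of bottle1, bottle2, bottle3, bottle4 may be knocked a few centimetres aside while the robot is not near it.
Once in a run the grip may slacken for a moment while it holds something.
It also fails if it takes over 210 s, if anything falls off the work surface, if the arm or the gripper's body presses on something with over 40 N, if the wrist force passes 120 N, or if a joint passes its speed limit or range.

## Robot

A 6-joint arm with a two-finger parallel gripper is mounted at the origin on the work surface. World frame = base frame: x ahead of the robot, y to its left, z up, the work surface at z = 0. Lengths are in mm, angles in degrees, forces in N, time in s.
With the tool pointing down it reaches from about 275 to 825 mm from the base axis. Payload 5.2 kg.
Tool frame: the origin (TCP) lies on the centre line of the jaws, within the pads' length; the fingertips stand 19 mm ahead of it and the grasp point (between the pads) is the TCP; x points along the fingers, y is the direction in which the jaws open and shut, and the axes are right-handed (so a half turn about x gives the same grasp; the last joint's range is limited). The gripper opens to 93 mm and grips with 3 to 60 N. Pads are 15 mm wide; open, the fingers measure 128 mm over their backs; the gripper's body (75 mm by 188 mm) begins 65 mm behind the grasp point.
Start: joints at [59.542, 14.817, 87.949, -0, 77.235, -11.62], TCP at [177.577, 520.549, 206.753] pointing down, gripper open.
Joint ranges: [-179.93, 179.93], [-52.35, 119.4], [10.71, 147.94], [-69.91, 249.91], [12.55, 155.21], [-178.61, 178.61]. Speed limits (degrees/s): [147.25, 147.25, 180, 180, 180, 180].

## Interface

Orientations are given as [roll, pitch, yaw] about the fixed x, y, z axes, in that order (R = Rz(yaw) Ry(pitch) Rx(roll)).
In Python, from plant import bot gives the robot as it stands.
- The arm moves only by the tool jog_arm, never from a script. Its argument "steps" is text: rows parted by semicolons, each of 4 numbers parted by spaces: the shift along the tool's x, y, z in cm, then the turn about the tool's x in degrees. In form: dx dy dz roll; .... A call has 1 to 20 rows; each row shifts and turns the pose as measured when the row begins, along the tool's axes as they then stand; what a row does not reach is not made up. A row lasts 1/10 s, in which the tool goes at most 50 mm and 8.59 degrees, less where a joint would pass 70% of its speed; a pose out of reach is approached as far as the arm can. A call with a gripper value outside its range is refused whole. "grip" is the finger opening in cm, from 0 to 9.3, set as the call begins (left out, the last holds). The fingers move at their own pace and stop on an object; "grip_force" is the grip in N (left out, the last holds). Time passes only in rows, so rows that do not move let the fingers close. It gives the time, the measured TCP pose, the force and the opening at its end, in the units of the state.
- bot.get_state(): the state, without advancing time (a new reading comes with each control period).
- bot.get_image(name): name is "side" or "top" or "wrist"; returns a dict with "frame" (420x560x3 uint8, red, green, blue), "K" (3x3 intrinsics, pixels), "k1" (the pictures are not rectified: a ray, as slopes to the right and down, at radius r is drawn at 1 + k1 r^2 times it, then the intrinsics apply), "rvec" (rotation vector, rad) and "tvec" (3), from world to camera coordinates, as OpenCV has them. Camera axes: x right, y down, z forward; pixel columns grow to the right and rows downward; lengths in mm; the calibration is good to about 2 mm. A picture is of the moment at which its call begins. There is no depth.
- bot.close_job(): hands the job in, once; it reports no verdict.
The state is a dict: "t": time; "joint_pos": joint angles; "joint_vel": joint speeds; "tau": joint torques, N m; "position": TCP position; "tool_rot": TCP orientation; "ft_force": force on the tool from outside, world axes, zero at the start; "wrist_torque": the same for the moment, N m; "finger_gap": finger opening in mm.
Only numpy, scipy, OpenCV 4.12 (cv2) and the standard library are available. Lean on these libraries where they do the work, as an engineer would, in place of code of your own. Each camera call takes 0.05 s, during which the arm holds its last target.

## Working session

There is one attempt and no reset: what is moved stays moved. The work goes in short steps, Python scripts to look and compute and a tool call to move; the robot and the scene stay as the last step left them, time stands still between calls to the robot, and variables do not carry over. Pictures are saved under pics/ and viewed, and the job is handed in when it is done.

Besides the shell and the picture viewer there is one more tool, called after "Request:" as name(argument=value, ...), one argument or row to a line, values as JSON. jog_arm: Moves the arm, as the interface text tells. Its arguments: {"type":"object","properties":{"steps":{"type":"string"},"grip":{"type":"number"},"grip_force":{"type":"number"}},"required":["steps"]}

```bash
mkdir -p pics; ls; cat > h.py <<'E'
import numpy as np, cv2, json
from plant import bot
from scipy.spatial.transform import Rotation as R
def snap(name, fn):
    im=bot.get_image(name); cv2.imwrite(f'pics/{fn}.png', im['frame'][:,:,::-1])
    np.savez(f'pics/{fn}.npz', **{k:np.asarray(v) for k,v in im.items()}); return im
def ld(fn): return np.load(f'pics/{fn}.npz')
def ray(im,u,v):
    K=im['K'];k1=float(im['k1'])
    d=np.array([(u-K[0,2])/K[0,0],(v-K[1,2])/K[1,1]])
    s=d.copy()
    for _ in range(30): s=d/(1+k1*(s@s))
    Rm=cv2.Rodrigues(np.asarray(im['rvec'],float).reshape(3,1))[0]; t=np.asarray(im['tvec'],float).ravel()
    return -Rm.T@t, Rm.T@np.array([s[0],s[1],1])
def atz(im,u,v,z):
    o,d=ray(im,u,v); return o+d*(z-o[2])/d[2]
def proj(im,P):
    P=np.atleast_2d(np.asarray(P,float));K=im['K'];k1=float(im['k1'])
    Rm=cv2.Rodrigues(np.asarray(im['rvec'],float).reshape(3,1))[0]; t=np.asarray(im['tvec'],float).ravel()
    c=P@Rm.T+t; s=c[:,:2]/c[:,2:]; s=s*(1+k1*(s**2).sum(1,keepdims=True))
    return np.c_[s[:,0]*K[0,0]+K[0,2], s[:,1]*K[1,1]+K[1,2]]
def tri(*obs):
    A=np.zeros((3,3));b=np.zeros(3)
    for im,u,v in obs:
        o,d=ray(im,u,v);d=d/np.linalg.norm(d);M=np.eye(3)-np.outer(d,d);A+=M;b+=M@o
    return np.linalg.solve(A,b)
def crop(fn,x0,y0,x1,y1,s,out):
    f=cv2.imread(f'pics/{fn}.png')[y0:y1,x0:x1]; cv2.imwrite(f'pics/{out}.png',cv2.resize(f,None,fx=s,fy=s,interpolation=cv2.INTER_CUBIC))
E
python3 - <<'E'
from h import *
for n in ['side','top','wrist']:
    im=snap(n,n+'0'); print(n,im['K'].tolist(),im['k1'],ray(im,280,210))
print(bot.get_state())
E
```

```text
pics
side [[519.3078595218724, 0.0, 272.61913268594884], [0.0, 519.3078595218724, 205.09554744237838], [0.0, 0.0, 1.0]] 0.021131900873777823 (array([ 144.72920615,  916.93155627, 1442.98940999]), array([ 0.23048764, -0.5771909 , -0.78359257]))
top [[434.4526608971551, 0.0, 288.1658168167808], [0.0, 434.4526608971551, 209.6188322194269], [0.0, 0.0, 1.0]] -0.07096282224149952 (array([ 279.33345678,  -29.31100772, 1503.31935822]), array([ 0.19499808,  0.02502311, -0.9806649 ]))
wrist [[343.3620137136619, 0.0, 277.78443292702093], [0.0, 343.3620137136619, 208.874565782754], [0.0, 0.0, 1.0]] -0.0739961090641621 (array([112.12806242, 542.11846582, 384.05000234]), array([ 0.24222636, -0.07748558, -0.96714774]))
{'t': 0.15, 'joint_pos': array([ 5.95440055e+01,  1.48499531e+01,  8.79947534e+01,  7.16842178e-04,
        7.72335520e+01, -1.16208517e+01]), 'joint_vel': array([-0.02062302, -0.12753834, -0.13393701,  0.07218937,  0.08348367,
        0.02831157]), 'tau': array([ 2.03113093e-03, -4.37651145e+01, -2.84231722e+01,  7.19781197e-02,
        3.80261766e-02, -6.33420586e-05]), 'position': array([177.33726392, 520.19119029, 206.11945606]), 'tool_rot': array([-102.13253042,   89.9217384 , -120.9678321 ]), 'ft_force': array([ 0.26500176, -0.44573564, -0.23965473]), 'wrist_torque': array([0.03716279, 0.00323374, 0.01890742]), 'finger_gap': 93.1180371048422}
```

View pics/side0.png

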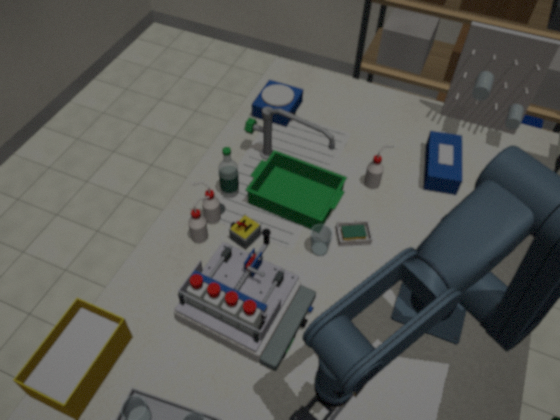

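View pics/top0.png

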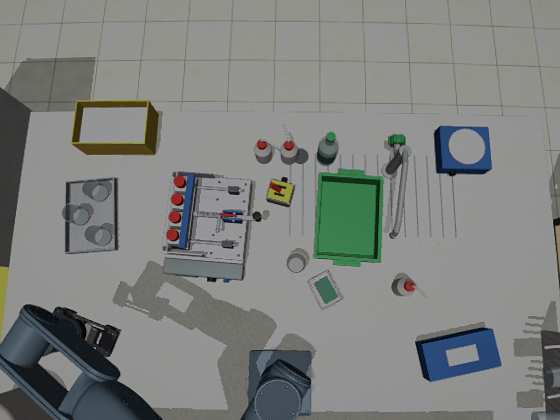

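View pics/wrist0.png

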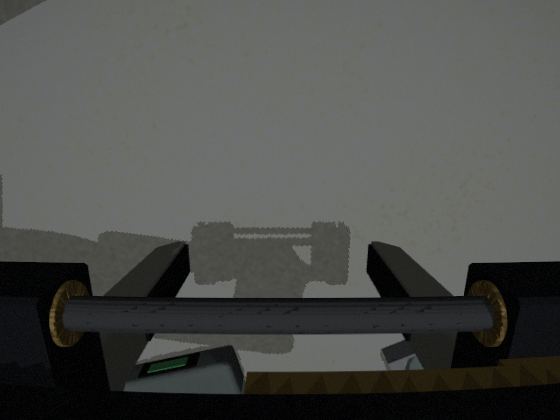

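```bash
python3 - <<'E'
from h import *
crop('top0',155,120,305,290,4.5/1.3,'c1'); crop('top0',250,120,440,310,3.1,'c2'); crop('side0',165,170,335,370,3,'c3')
crop('side0',225,85,405,260,3.3,'c4')
E
```

```text
(no output)
```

View pics/c1.png

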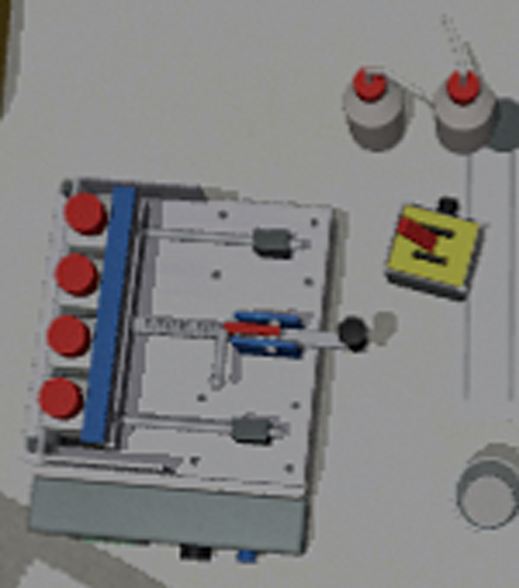

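View pics/c2.png

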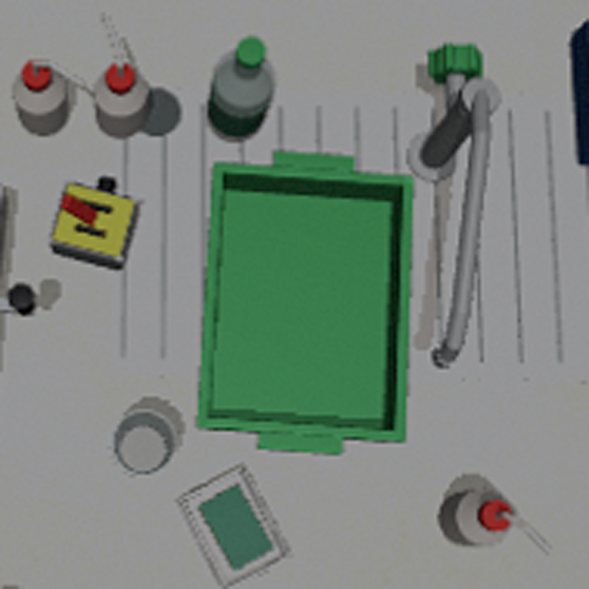

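View pics/c3.png

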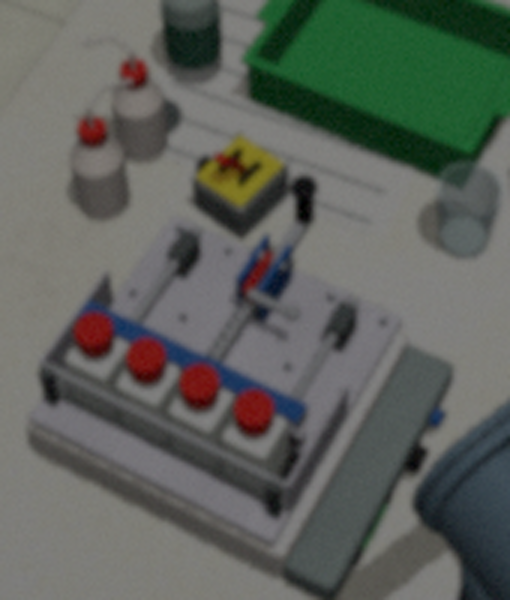

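View pics/c4.png

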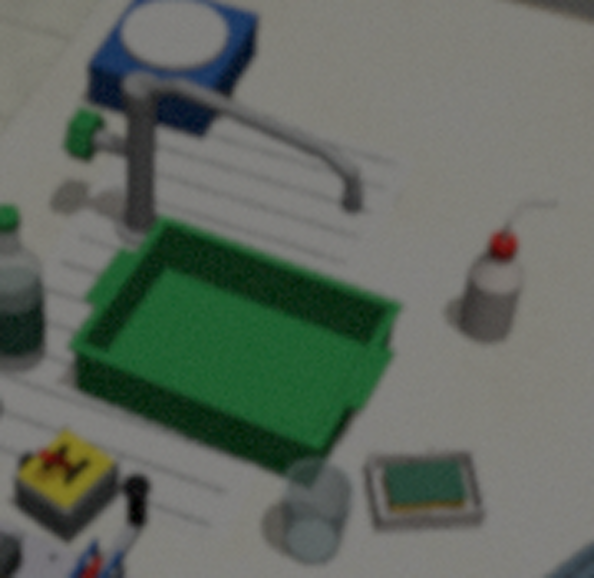

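```bash
cat > fit.py <<'E'
from h import *
from scipy.optimize import least_squares
T=ld('top0');S=ld('side0')
c1=lambda u,v:(155+u/3.4615,120+v/3.4615); c2=lambda u,v:(250+u/3.1,120+v/3.1)
c3=lambda u,v:(165+u/3,170+v/3); c4=lambda u,v:(225+u/3.3,85+v/3.3)
def fitpose(obs,x0):
    def W(p,L):
        c,s=np.cos(p[2]),np.sin(p[2]); return np.array([p[0]+c*L[0]-s*L[1],p[1]+s*L[0]+c*L[1],L[2]])
    f=lambda p:np.concatenate([proj(im,W(p,L))[0]-uv for im,uv,L in obs])
    r=least_squares(f,x0,loss='soft_l1'); print(np.r_[r.x[:2],np.degrees(r.x[2])].round(2)); print(r.fun.reshape(-1,2).round(1).tolist()); return r.x
if __name__=='__main__':
    for q in [(86,213),(77,273),(69,336),(61,398)]: print('cap',atz(T,*c1(*q),204).round(1))
    for q in [(95,333),(147,360),(199,385),(254,410)]: print('capS',atz(S,*c3(*q),204).round(1))
    print('tri',[tri((T,*c1(*a)),(S,*c3(*b))).round(1) for a,b in zip([(86,213),(77,273),(69,336),(61,398)],[(95,333),(147,360),(199,385),(254,410)])])
    print('knob',atz(T,*c1(352,333),180),atz(S,*c3(304,188),180))
    obs=[(T,c1(*q),(x,75,204)) for q,x in zip([(86,213),(77,273),(69,336),(61,398)],[84,28,-28,-84])]
    obs+=[(S,c3(*q),(x,75,204)) for q,x in zip([(95,331),(147,357),(199,382),(254,408)],[84,28,-28,-84])]
    obs+=[(T,c1(352,333),(0,-175,180)),(S,c3(304,186),(0,-175,180))]
    print('shaker');fitpose(obs,[400,300,0])
    print('iso');
    fitpose([(T,c1(403,203),(37,42,62)),(T,c1(482,225),(37,-42,62)),(T,c1(467,287),(-37,-42,62)),(T,c1(388,266),(-37,42,62)),
     (S,c3(240,135),(37,-42,62)),(S,c3(287,170),(-37,-42,62)),(S,c3(238,212),(-37,42,62)),(S,c3(196,178),(37,42,62))],[450,20,0])
    print('tub')
    fitpose([(T,c2(213,163),(147,112,80)),(T,c2(413,178),(147,-112,80)),(T,c2(405,440),(-147,-112,80)),(T,c2(198,428),(-147,112,80)),
      (S,c4(165,218),(147,-112,80)),(S,c4(400,307),(-147,-112,80)),(S,c4(73,343),(147,112,80)),(S,c4(322,446),(-147,112,80))],[400,-150,0])
    print('noz',tri((T,*c2(441,358)),(S,*c4(352,208))),atz(T,*c2(441,358),176),atz(S,*c4(352,205),176))
    print('coltop',tri((T,*c2(482,98)),(S,*c4(140,85))),atz(T,*c2(482,98),236),atz(S,*c4(140,85),236))
    print('colbase',atz(T,*c2(432,155),0),atz(S,*c4(137,228),0))
    for n,q in dict(w1=(370,85),w2=(463,85)).items(): print(n,atz(T,*c1(*q),165))
    print('det',atz(T,*c2(251,52),215)); print('w3',atz(T,*c2(495,515),165)); print('beaker',atz(T,*c2(145,443),95))
    print('tip',atz(T,*c1(405,220),113),'ball',atz(T,*c1(216,385),150))
E
python3 fit.py
```

```text
cap [624.  316.8 204. ]
cap [568.7 321.3 204. ]
cap [511.7 324.8 204. ]
cap [456.4 328.4 204. ]
capS [618.6 326.  204. ]
capS [562.3 331.3 204. ]
capS [508.2 334.7 204. ]
capS [452.9 337.  204. ]
tri [array([625.6, 319.8, 191. ]), array([569.5, 324.7, 189.7]), array([513.2, 328.4, 190.3]), array([456.9, 331.5, 192.1])]
knob [521.97740596  76.37233478 180.        ] [519.16157899  83.12107613 180.        ]
shaker
[ 533.6   251.7  -364.01]
[[-1.3, 0.4], [-1.1, 0.6], [-1.2, 0.2], [-1.3, 0.4], [-0.3, -1.4], [-0.3, -1.6], [0.1, -1.3], [-0.0, -1.1], [-0.3, 0.2], [0.2, -1.1]]
iso
[ 630.1    10.46 1064.33]
[[-0.6, -0.5], [0.0, -0.2], [-1.7, 2.2], [-2.6, 1.5], [-0.2, -2.2], [0.8, -2.5], [0.4, -0.6], [-2.4, -1.1]]
tub
[ 540.74 -223.79   -3.46]
[[-0.5, -0.1], [0.7, -0.3], [0.5, 1.8], [-1.0, 0.8], [-0.9, -2.6], [1.7, -1.9], [-2.7, 0.2], [-0.3, 0.6]]
noz [ 466.27530092 -344.8914929   171.0422956 ] [ 467.2873073  -343.51524547  176.        ] [ 464.79967062 -344.215442    176.        ]
coltop [ 727.1869541  -386.09774932  212.00105641] [ 719.08023637 -379.45173676  236.        ] [ 715.60772046 -360.66316135  236.        ]
colbase [ 730.26300456 -382.85595548    0.        ] [ 7.26594425e+02 -3.78372340e+02 -2.27373675e-13]
w1 [761.26095779  67.30943011 165.        ]
w2 [762.23183277 -19.88303604 165.        ]
det [ 771.64972542 -152.29581293  215.        ]
w3 [ 313.26302237 -395.08647634  165.        ]
beaker [385.83342867 -50.45956119  95.        ]
tip [644.55807471  34.10898596 113.        ] ball [477.73811642 201.55323835 150.        ]
```

```bash
cat > go.py <<'E'
from h import *
import sys
def plan(target,yawy=None):
    # target world TCP; yawy: desired heading (deg) of tool y in world mod 180
    s=bot.get_state(); M=R.from_euler('xyz',s['tool_rot'],degrees=True).as_matrix(); p=s['position']
    d=M.T@(np.asarray(target,float)-p)/10
    h=np.degrees(np.arctan2(M[1,1],M[0,1]))
    print('t',round(s['t'],2),'pos',p.round(1),'yhead',round(h,1),'j',s['joint_pos'].round(0),'F',s['ft_force'].round(1),'gap',round(s['finger_gap'],1))
    print('d tool cm',d.round(2),'n',np.ceil(np.linalg.norm(d)/5))
    if yawy is not None:
        e=(yawy-h+90)%180-90; print('roll about tool x (deg)',round(-e*np.sign(-M[2,0]),1), 'alt',round(-(e-180*np.sign(e)),1))
SH=(533.6,251.0,-4.0)
def shw(x,y,z):
    c,s=np.cos(np.radians(SH[2])),np.sin(np.radians(SH[2])); return np.array([SH[0]+c*x-s*y,SH[1]+s*x+c*y,z])
if __name__=='__main__':
    a=[float(v) for v in sys.argv[1:]]; plan(a[:3],a[3] if len(a)>3 else None)
E
python3 -c "
from go import *
s=bot.get_state();print(R.from_euler('xyz',s['tool_rot'],degrees=True).as_matrix().round(3))"
python3 go.py 177 520 330 74.3; python3 go.py 648 74 330 74.3; python3 -c "
from h import *
from go import *"
```

```text
[[-0.001  0.323  0.946]
 [-0.001  0.946 -0.323]
 [-1.    -0.001 -0.   ]]
t 0.15 pos [177.3 520.2 206.1] yhead 71.2 j [ 60.  15.  88.   0.  77. -12.] F [ 0.3 -0.4 -0.2] gap 93.1
d tool cm [-12.39  -0.05  -0.03] n 3.0
roll about tool x (deg) -3.1 alt 176.9
t 0.15 pos [177.3 520.2 206.1] yhead 71.2 j [ 60.  15.  88.   0.  77. -12.] F [ 0.3 -0.4 -0.2] gap 93.1
d tool cm [-12.37 -27.05  58.95] n 14.0
roll about tool x (deg) -3.1 alt 176.9
```

Request:
jog_arm(
  steps="-4 0 0 -1;-4 0 0 -1;-4 0 0 -1;0 -2 4.4 0;0 -2 4.4 0;0 -2 4.4 0;0 -2 4.4 0;0 -2 4.4 0;0 -2 4.4 0;0 -2 4.4 0;0 -2 4.4 0;0 -2 4.4 0;0 -2 4.4 0;0 -2 4.4 0;0 -2 4.4 0;0 -2 4.4 0;0 0 0 0;0 0 0 0",
  grip=0,
)

```text
t: 1.95
position: [673.0, 100.3, 321.1]
tool_rot: [-140.4, 89.2, -155.8]
ft_force: [0.0, 0.6, 0.5]
finger_gap: 0.2
```

```bash
python3 go.py 648 74 250 74.3; python3 - <<'E'
from h import *
snap('wrist','w1');snap('top','t1')
E
```

```text
t 1.95 pos [673.  100.3 321.1] yhead 74.6 j [ -1.  27.  54.  -0.  99. -75.] F [0.  0.6 0.5] gap 0.2
d tool cm [ 7.15 -3.14 -1.64] n 2.0
roll about tool x (deg) 0.3 alt -179.7
```

View pics/w1.png

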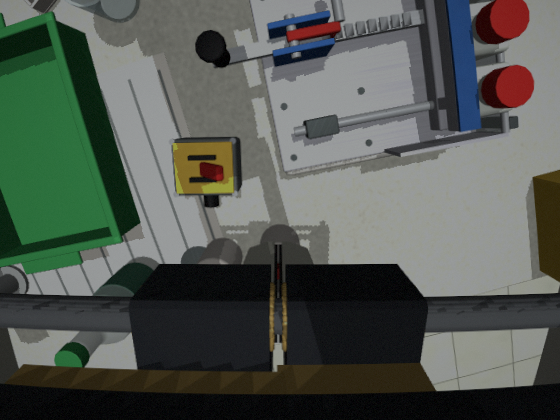

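```bash
python3 - <<'E'
from h import *
crop('w1',150,0,420,220,2.9,'c5')
W=ld('w1')
print('knob',atz(W,211,46,180)); print('iso corners',[atz(W,*q,62).round(0) for q in [(173,140),(239,138),(236,195),(176,194)]]); print('tip',atz(W,210,172,113))
print('caps',atz(W,503,20,204),atz(W,508,87,204))
E
```

```text
knob [527.54735217  77.87834512 180.        ]
iso corners [array([591., -18.,  62.]), array([611.,  64.,  62.]), array([680.,  39.,  62.]), array([658., -37.,  62.])]
tip [638.63923127  27.43106959 113.        ]
caps [573.58440427 317.92823198 204.        ] [627.73769823 313.59468523 204.        ]
```

View pics/c5.png

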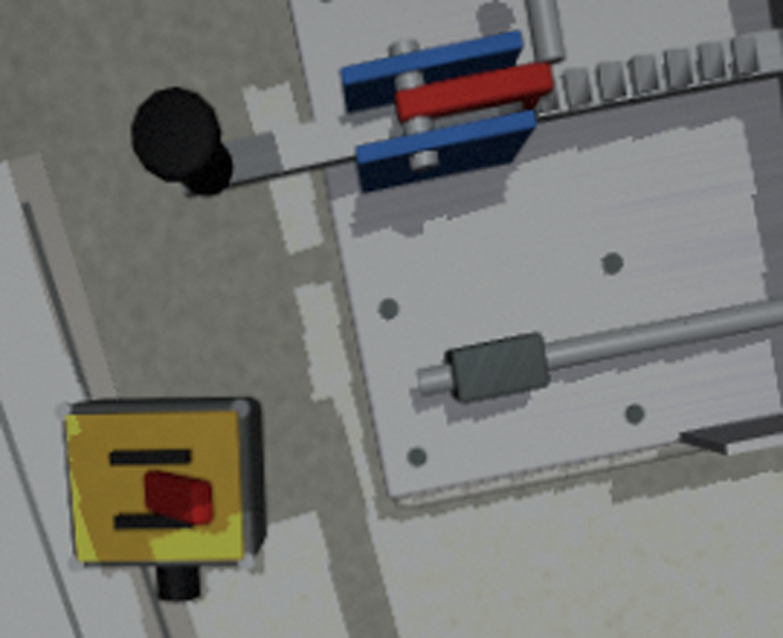

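```bash
python3 go.py 650 79 115 74
```

```text
t 2.05 pos [672.2 101.1 321.3] yhead 74.7 j [ -1.  27.  54.  -0.  99. -75.] F [0.1 0.2 0.1] gap 0.4
d tool cm [20.67 -2.53 -1.35] n 5.0
roll about tool x (deg) 0.7 alt -179.3
```

Request:
jog_arm(
  steps="4 -1.2 -0.7 0;4 -1.3 -0.7 0;4 0 0 0;4 0 0 0;0 0 0 0;0 0 0 0",
)

```text
t: 2.65
position: [646.0, 88.9, 165.8]
tool_rot: [-72.9, 89.7, -87.5]
ft_force: [1.2, 0.1, 0.8]
finger_gap: 0.4
```

```bash
python3 go.py 650 79 115 74
```

```text
t 2.65 pos [646.   88.9 165.8] yhead 75.4 j [ -2.  27.  76.  -0.  77. -77.] F [1.2 0.1 0.8] gap 0.4
d tool cm [ 5.09 -0.83  0.63] n 2.0
roll about tool x (deg) 1.4 alt -178.6
```

Request:
jog_arm(
  steps="2.5 0 0.3 0;2.5 0 0.3 0;0 0 0 0;0 -0.9 0 0;0 -0.9 0 0;0 -0.9 0 0;0 -0.9 0 0;0 -0.9 0 0;0 -0.9 0 0;0 -0.9 0 0;0 0 0 0",
)

```text
t: 3.75
position: [643.5, 22.9, 136.1]
tool_rot: [2.6, 88.3, -11.8]
ft_force: [0.5, 0.3, -0.5]
finger_gap: 0.2
```

```bash
python3 go.py 633 15 115 74; python3 - <<'E'
from h import *
snap('wrist','w2'); crop('w2',100,50,380,300,2.4,'c6')
E
```

```text
t 3.75 pos [643.5  22.9 136.1] yhead 75.6 j [ -8.  26.  81.  -0.  71. -83.] F [ 0.5  0.3 -0.5] gap 0.2
d tool cm [ 2.09 -1.03 -0.88] n 1.0
roll about tool x (deg) 1.6 alt -178.4
```

View pics/w2.png

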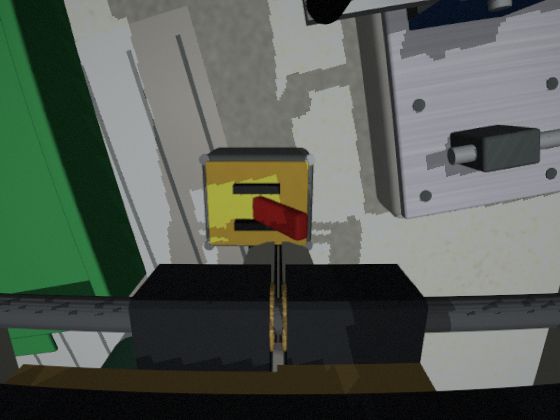

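```bash
python3 - <<'E'
from h import *
W=ld('w2')
print(atz(W,294,220,111), atz(W,263,210,70)); print(proj(W,[643.5,22.9,117])); print([atz(W,*q,62).round(0) for q in [(203,157),(311,157),(309,247),(208,246)]])
E
```

```text
[637.73477756  34.16012123 111.        ] [638.05045675  12.60567394  70.        ]
[[278.65186849 236.24444609]]
[array([590., -20.,  62.]), array([610.,  56.,  62.]), array([679.,  39.,  62.]), array([658., -38.,  62.])]
```

Request:
jog_arm(
  steps="-0.5 1.5 0 0;0 1.5 0 0;0 1.5 0 0;0 1.5 0 0;0 0 0 0;2.5 0 0 0;0 0 0 0;0 0 0 0",
)

```text
t: 4.6
position: [661.1, 92.1, 116.6]
tool_rot: [5.7, 88.3, -8.4]
ft_force: [-0.1, 0.1, 0.2]
finger_gap: 0.3
```

```bash
python3 go.py 653 76 112 74
```

```text
t 4.6 pos [661.1  92.1 116.6] yhead 76.0 j [ -2.  29.  79.  -0.  70. -77.] F [-0.1  0.1  0.2] gap 0.3
d tool cm [ 0.44 -1.76 -0.41] n 1.0
roll about tool x (deg) 2.0 alt -178.0
```

Request:
jog_arm(
  steps="0.4 -1 -0.1 0;0.1 -1 -0.1 0;0.1 -1 -0.1 0;0.1 -1 -0.1 0;0.1 -1 -0.1 0;0.1 -1 -0.1 0;0.1 -1 0 0;0 -0.8 0 0;0 0 0 0",
)

```text
t: 5.5
position: [635.2, 8.2, 108.7]
tool_rot: [4.2, 88.0, -10.0]
ft_force: [0.2, -0.1, 0.4]
finger_gap: 0.2
```

```bash
python3 go.py 635 8 112 74; python3 - <<'E'
from h import *
snap('wrist','w3'); 
E
```

```text
t 5.5 pos [635.2   8.2 108.7] yhead 75.8 j [ -9.  27.  85.  -0.  66. -85.] F [ 0.2 -0.1  0.4] gap 0.2
d tool cm [-0.33 -0.03 -0.01] n 1.0
roll about tool x (deg) 1.8 alt -178.2
```

View pics/w3.png

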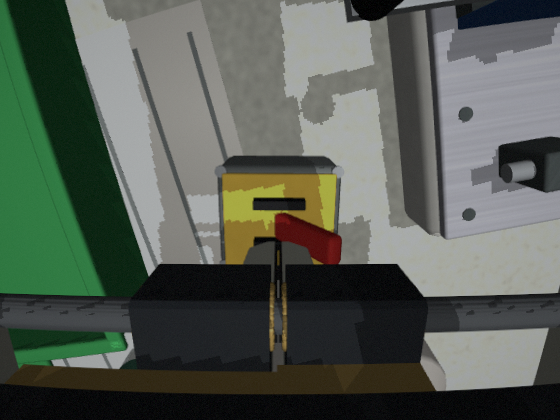

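```bash
python3 - <<'E'
from h import *
crop('w3',180,140,400,300,3.5,'c7'); crop('w2',180,140,340,270,4.5,'c8')
for n in ['w1','w2','w3']:
    W=ld(n); print(ray(W,280,210)[0].round(0), proj(W,[[634,9,0],[634,9,68],[641.7,35,113]]).round(0).tolist())
E
```

```text
[609. 119. 500.] [[213.0, 162.0], [202.0, 167.0], [217.0, 173.0]]
[571.  41. 312.] [[261.0, 186.0], [257.0, 205.0], [297.0, 227.0]]
[562.  26. 284.] [[279.0, 197.0], [279.0, 223.0], [330.0, 251.0]]
```

View pics/c7.png

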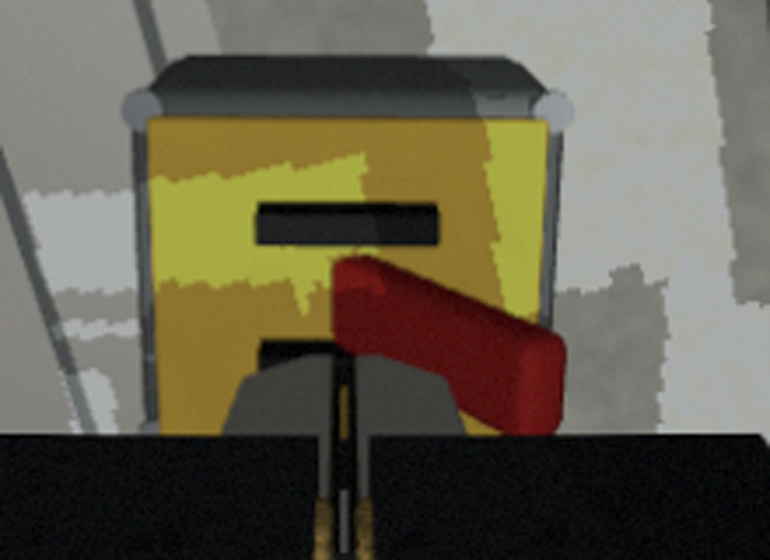

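View pics/c8.png

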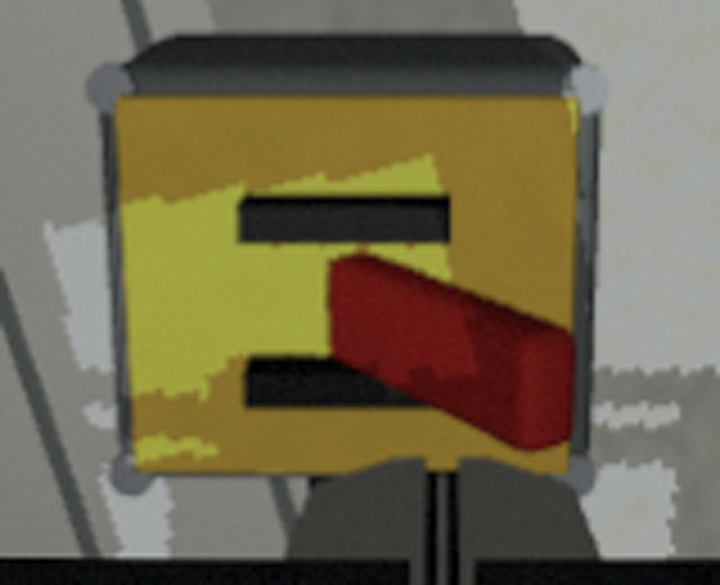

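```bash
python3 - <<'E'
from h import *
W=ld('w3'); M=R.from_euler('xyz',[4.2,88,-10.0],degrees=True).as_matrix(); p=np.array([635.2,8.2,108.7])
for f in [(19,0,-7.5),(19,0,0),(19,0,7.5),(19,17,-7.5),(0,17,-7.5),(19,17,7.5)]: print(f,proj(W,p+M@np.array(f)).round(0), (p+M@np.array(f)).round(0))
print(M.round(2))
st=bot.get_state();print(st['position'],R.from_euler('xyz',st['tool_rot'],degrees=True).as_matrix().round(2))
E
```

```text
(19, 0, -7.5) [[279. 225.]] [629.  10.  89.]
(19, 0, 0) [[279. 237.]] [636.   8.  90.]
(19, 0, 7.5) [[279. 249.]] [643.   6.  90.]
(19, 17, -7.5) [[307. 225.]] [633.  26.  89.]
(0, 17, -7.5) [[310. 236.]] [632.  27. 108.]
(19, 17, 7.5) [[306. 249.]] [647.  23.  90.]
[[ 0.03  0.25  0.97]
 [-0.01  0.97 -0.25]
 [-1.    0.    0.03]]
[635.33077751   8.74928541 108.68547036] [[ 0.03  0.25  0.97]
 [-0.01  0.97 -0.25]
 [-1.    0.    0.03]]
```

```bash
python3 - <<'E'
from h import *
snap('side','s3');crop('s3',200,170,340,290,5,'c9')
print(bot.get_state()['ft_force'],bot.get_state()['tau'])
E
```

```text
[-0.31368477  0.64287975  0.78411289] [-5.03793173e-01 -5.33215320e+01 -2.64986050e+01 -7.18727452e-02
 -1.12756058e-01 -3.66015360e-02]
```

View pics/c9.png

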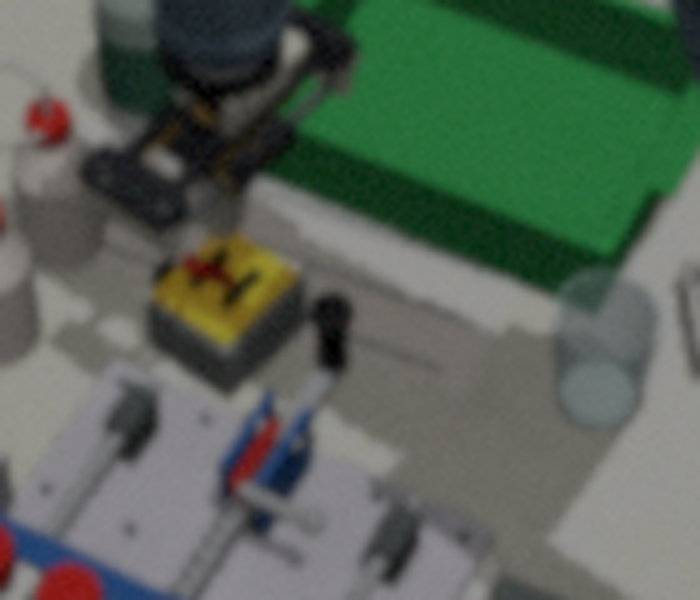

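```bash
python3 - <<'E'
from h import *
S=ld('s3'); 
for P in [(635,8,90),(635,8,109),(635,8,174),(642,35,113),(634,9,62),(522,77,180)]: 
    q=proj(S,P)[0]; print(P,q.round(0),((q-[200,170])*5).round(0))
E
```

```text
(635, 8, 90) [243. 220.] [217. 250.]
(635, 8, 109) [243. 216.] [216. 232.]
(635, 8, 174) [243. 204.] [213. 169.]
(642, 35, 113) [238. 221.] [188. 255.]
(634, 9, 62) [244. 225.] [219. 277.]
(522, 77, 180) [266. 231.] [332. 304.]
```

Request:
jog_arm(
  steps="-1.5 0 0 0;-1 0 0 0;0 2 0 0;0 2 0 0;0 2 0 0;0 1.2 0 0;0 0 0 0;2 0 0 0;2 0 0 0;0 0 0 0;0 0 0 0",
)

```text
t: 6.7
position: [655.8, 83.1, 96.5]
tool_rot: [5.1, 87.8, -8.8]
ft_force: [0.9, -0.7, -0.3]
finger_gap: 0.2
```

```bash
python3 go.py 652 74 95 74; python3 - <<'E'
from h import *
snap('wrist','w4');snap('side','s4');crop('s4',200,170,340,290,5,'c10'); crop('w4',180,140,400,300,3.5,'c11')
S=ld('s4');p=bot.get_state()['position']
for dz in [0,-19]: print((proj(S,p+[0,0,dz])[0]-[200,170])*5)
E
```

```text
t 6.7 pos [655.8  83.1  96.5] yhead 76.0 j [ -2.  30.  82.  -0.  66. -78.] F [ 0.9 -0.7 -0.3] gap 0.2
d tool cm [ 0.14 -0.97 -0.15] n 1.0
roll about tool x (deg) 2.0 alt -178.0
[135.95427944 318.32878486]
[137.63265629 335.63528928]
```

View pics/c10.png

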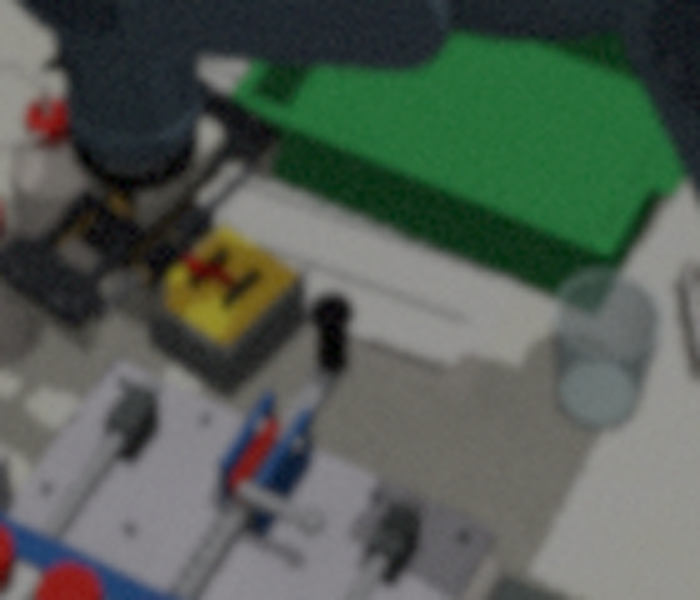

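View pics/c11.png

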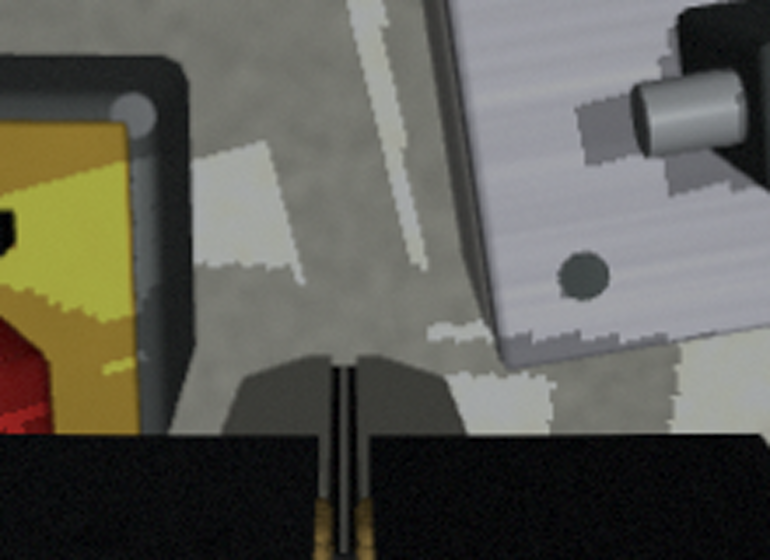

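Request:
jog_arm(
  steps="0 -1 0 0;0 -1 0 0;0 -1 0 0;0 -1 0 0;0 -0.7 0 0;0 -0.7 0 0;0 0 0 0",
)

```text
t: 7.5
position: [646.1, 34.3, 108.2]
tool_rot: [23.7, 86.8, 9.7]
ft_force: [0.3, -0.4, -0.3]
finger_gap: 0.4
```

```bash
python3 go.py 634 8 95 74; python3 - <<'E'
from h import *
snap('wrist','w5'); crop('w5',180,140,400,300,3.5,'c12')
E
```

```text
t 7.5 pos [646.1  34.3 108.2] yhead 75.9 j [ -7.  27.  85.   1.  66. -84.] F [ 0.3 -0.4 -0.3] gap 0.4
d tool cm [ 1.23 -2.87 -0.6 ] n 1.0
roll about tool x (deg) 1.9 alt -178.1
```

View pics/c12.png

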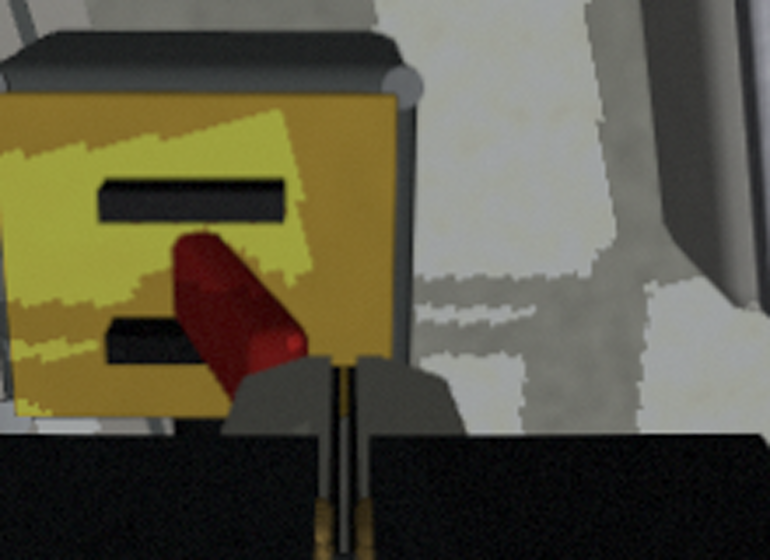

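Request:
jog_arm(
  steps="0.3 -0.8 0 0;0.3 -0.8 0 0;0.3 -0.8 0 0;0.3 -0.8 0 0;0.2 0 0 0;0 0 0 0",
)

```text
t: 8.15
position: [640.8, 10.6, 112.6]
tool_rot: [32.1, 85.7, 18.1]
ft_force: [-0.2, 0.2, -0.6]
finger_gap: 0.7
```

```bash
python3 go.py 634 8 95 74; python3 - <<'E'
from h import *
snap('wrist','w6'); crop('w6',180,140,400,300,3.5,'c13')
E
```

```text
t 8.15 pos [640.8  10.6 112.6] yhead 76.0 j [-10.  26.  86.   2.  65. -87.] F [-0.2  0.2 -0.6] gap 0.7
d tool cm [ 1.7  -0.48 -0.7 ] n 1.0
roll about tool x (deg) 2.0 alt -178.0
```

View pics/c13.png

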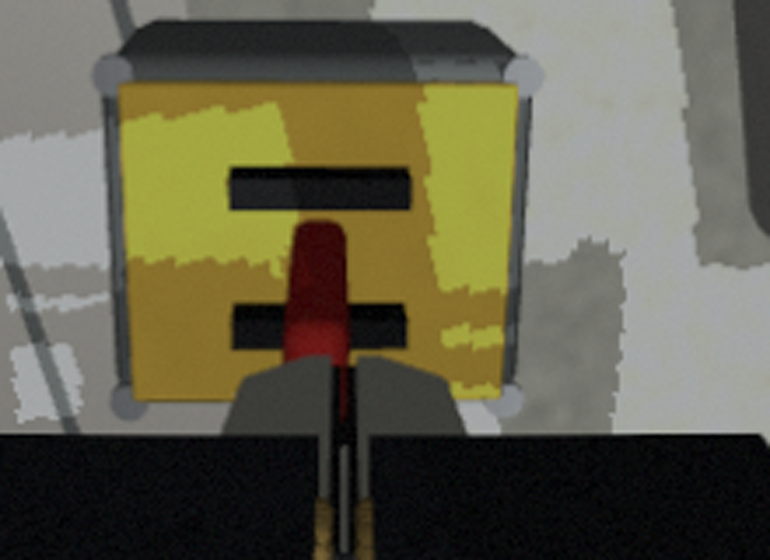

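```bash
python3 - <<'E'
from h import *
snap('side','s6');crop('s6',205,175,295,255,8,'c14')
S=ld('s6');st=bot.get_state();p=st['position'];M=R.from_euler('xyz',st['tool_rot'],degrees=True).as_matrix();print(M.round(3),p)
for f in [(0,0,0),(19,0,0),(-65,0,0),(-65,94,0),(-65,-94,0)]: print(f,(proj(S,p+M@np.array(f))[0]-[205,175])*8)
E
```

```text
[[ 0.071  0.241  0.968]
 [ 0.023  0.97  -0.243]
 [-0.997  0.039  0.063]] [641.03767122  10.43125386 111.94623209]
(0, 0, 0) [289.93055776 326.62309021]
(19, 0, 0) [288.17117587 354.73169778]
(-65, 0, 0) [296.18715359 226.60334434]
(-65, 94, 0) [137.01840127 370.59339515]
(-65, -94, 0) [445.83960438  91.19787007]
```

View pics/c14.png

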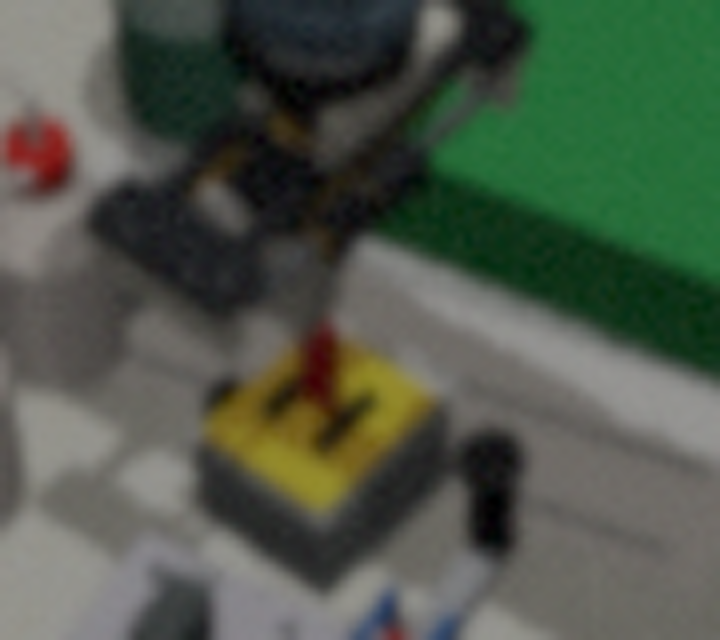

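Request:
jog_arm(
  steps="0 -0.8 0 0;0 -0.8 0 0;0 -0.8 0 0;0 -0.8 0 0;0 0 0 0;0 0 0 0",
)

```text
t: 8.85
position: [631.6, -25.3, 107.7]
tool_rot: [32.9, 86.0, 18.8]
ft_force: [-0.4, 0.1, -0.3]
finger_gap: 0.5
```

```bash
python3 go.py 634 8 95 74; python3 - <<'E'
from h import *
snap('wrist','w7'); crop('w7',150,120,400,300,3,'c15')
E
```

```text
t 8.85 pos [631.6 -25.3 107.7] yhead 75.9 j [-14.  25.  88.   2.  64. -91.] F [-0.4  0.1 -0.3] gap 0.5
d tool cm [ 1.35  3.24 -0.66] n 1.0
roll about tool x (deg) 1.9 alt -178.1
```

View pics/c15.png

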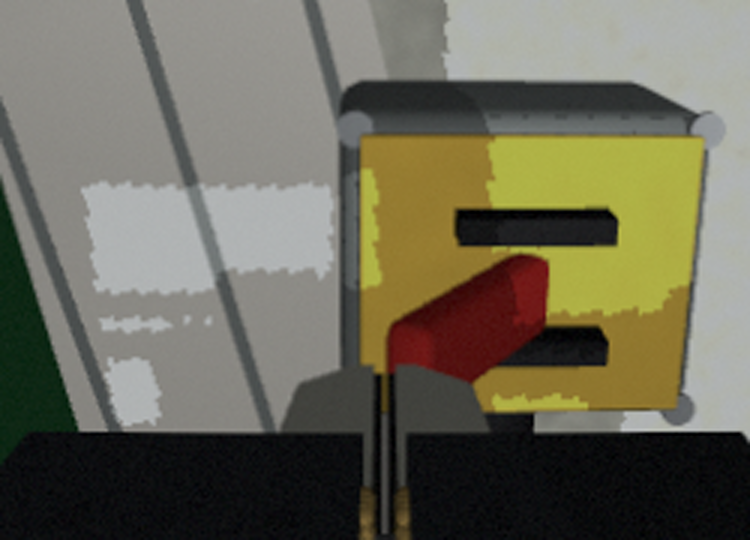

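Request:
jog_arm(
  steps="-3 0 0 0;-3 0 0 0;-3 0 0 0;-3 0 0 0;-3 0 0 0;0 3 -3 0;0 3 -3 0;0 3 -3 0;0 0 0 0;0 0 0 0",
)

```text
t: 9.9
position: [554.4, 85.8, 261.3]
tool_rot: [34.2, 85.9, 20.1]
ft_force: [0.8, -1.1, -0.2]
finger_gap: 0.6
```

```bash
python3 go.py 524 77 250 86; python3 - <<'E'
from h import *
snap('wrist','w8'); snap('side','s8');crop('s8',180,130,340,290,4.5,'c16')
S=ld('s8');st=bot.get_state();p=st['position'];M=R.from_euler('xyz',st['tool_rot'],degrees=True).as_matrix();print(M.round(3),p)
for f in [(0,0,0),(19,0,0),(-65,0,0),(-65,94,0),(-65,-94,0)]: print(f,(proj(S,p+M@np.array(f))[0]-[180,130])*4.5)
E
```

```text
t 9.9 pos [554.4  85.8 261.3] yhead 76.0 j [ -4.  11.  85.   2.  80. -80.] F [ 0.8 -1.1 -0.2] gap 0.6
d tool cm [ 0.9  -1.63 -2.79] n 1.0
roll about tool x (deg) -10.0 alt 170.0
[[ 0.067  0.243  0.968]
 [ 0.025  0.969 -0.245]
 [-0.997  0.04   0.058]] [554.76344849  84.97961193 261.05085252]
(0, 0, 0) [337.0225594  371.53545932]
(19, 0, 0) [335.40058138 389.45171678]
(-65, 0, 0) [342.81966967 307.48362264]
(-65, 94, 0) [243.84157297 397.85137485]
(-65, -94, 0) [435.18971833 223.1367829 ]
```

View pics/w8.png

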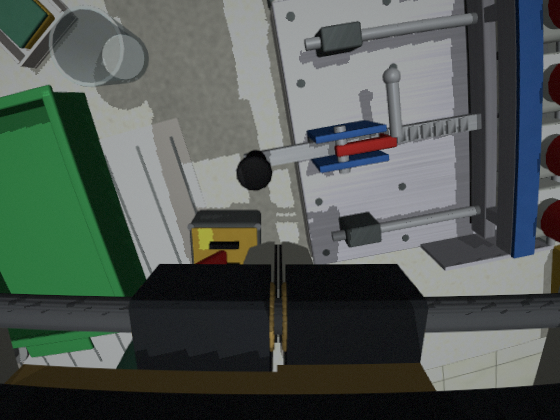

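View pics/c16.png

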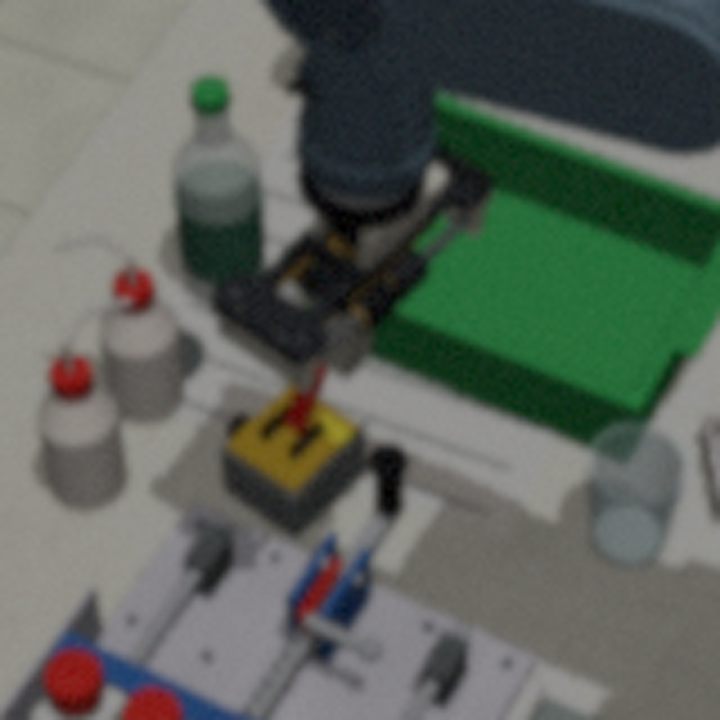

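```bash
python3 - <<'E'
from h import *
W=ld('w8')
print('knob',atz(W,254,170,180)); print('ball',atz(W,392,75,150),'hinge ends(z146)',atz(W,341,128,146),atz(W,343,168,146))
print('rod root',atz(W,398,138,150)); print('cap',atz(W,552,85,204))
print('rodend guide 90',atz(W,338,237,110))
E
python3 go.py 527 78 230 86
```

```text
knob [523.87315191  77.75633289 180.        ]
ball [482.14937635 201.98902769 150.        ] hinge ends(z146) [513.97154698 154.41465725 146.        ] [547.67733002 149.63390983 146.        ]
rod root [533.03037996 199.23662988 150.        ]
cap [511.27550634 294.78149428 204.        ]
rodend guide 90 [626.44300918 137.66545557 110.        ]
t 10.0 pos [554.8  85.  261.1] yhead 75.9 j [ -4.  12.  85.   2.  80. -80.] F [ 0.5 -0.3 -0.1] gap 0.6
d tool cm [ 2.9  -1.48 -2.7 ] n 1.0
roll about tool x (deg) -10.1 alt 169.9
```

Request:
jog_arm(
  steps="0 -0.8 -1.5 -5;0 -0.7 -1.4 -5;0 0 0 0;1.5 0 0 0;1.5 0 0 0;0 0 0 0",
)

```text
t: 10.6
position: [530.3, 71.2, 227.4]
tool_rot: [23.4, 85.9, 18.7]
ft_force: [-0.5, 1.2, -0.3]
finger_gap: 0.8
```

```bash
python3 go.py 525 77.5 199 86;
```

```text
t 10.6 pos [530.3  71.2 227.4] yhead 85.4 j [ -6.  10.  92.   2.  75. -91.] F [-0.5  1.2 -0.3] gap 0.8
d tool cm [ 2.81  0.5  -0.77] n 1.0
roll about tool x (deg) -0.6 alt 179.4
```

Request:
jog_arm(
  steps="0 0.5 -0.7 0;0.6 0 0 0;0.6 0 0 0;0.4 0 0 0;0.3 0 0 0;0.3 0 0 0;0 0 0 0",
)

```text
t: 11.3
position: [527.4, 76.9, 204.9]
tool_rot: [22.9, 85.7, 17.9]
ft_force: [-0.2, -0.0, 0.7]
finger_gap: -0.1
```

```bash
python3 go.py 525 77.5 199 86; python3 - <<'E'
from h import *
snap('wrist','w9'); crop('w9',180,100,400,300,3,'c17')
E
```

```text
t 11.3 pos [527.4  76.9 204.9] yhead 85.1 j [ -5.  10.  94.   2.  72. -90.] F [-0.2 -0.   0.7] gap -0.1
d tool cm [ 0.57  0.02 -0.28] n 1.0
roll about tool x (deg) -0.9 alt 179.1
```

View pics/c17.png

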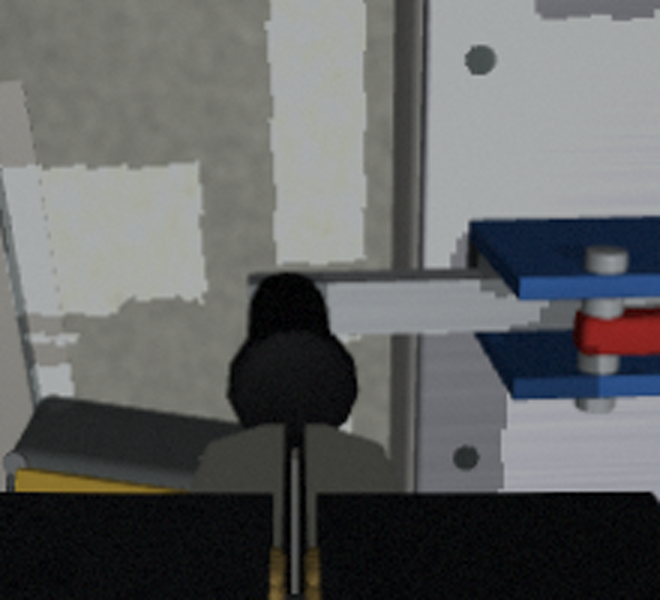

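Request:
jog_arm(
  steps="0.3 0 0 0;0.3 0 0 0;0.3 0 0 0;0 0 0 0",
)

```text
t: 11.75
position: [528.5, 77.1, 195.8]
tool_rot: [22.5, 85.6, 17.6]
ft_force: [-0.5, 0.8, 0.2]
finger_gap: 0.3
```

```bash
python3 go.py 525 77.5 199 86
```

```text
t 11.75 pos [528.5  77.1 195.8] yhead 85.1 j [ -5.  11.  95.   2.  70. -90.] F [-0.5  0.8  0.2] gap 0.3
d tool cm [-0.34  0.02 -0.33] n 1.0
roll about tool x (deg) -0.9 alt 179.1
```

Request:
jog_arm(
  steps="0.3 0 -0.2 0;0.3 0 -0.1 0;0.3 0 0 0;0 0 0 0",
)

```text
t: 12.15
position: [525.8, 77.6, 185.8]
tool_rot: [22.5, 85.7, 17.6]
ft_force: [0.3, 0.1, -0.2]
finger_gap: 0.3
```

```bash
python3 go.py 525 77.5 199 86;  python3 - <<'E'
from h import *
snap('wrist','w10'); crop('w10',180,100,400,300,3,'c18'); snap('side','s10');crop('s10',200,170,340,290,5,'c19')
print(ray(ld('w10'),280,210), bot.get_state()['wrist_torque'])
E
```

```text
t 12.15 pos [525.8  77.6 185.8] yhead 85.1 j [ -5.  11.  96.   2.  69. -90.] F [ 0.3  0.1 -0.2] gap 0.3
d tool cm [-1.33  0.02  0.01] n 1.0
roll about tool x (deg) -0.9 alt 179.1
(array([444.34836241,  78.96791063, 358.41932429]), array([ 0.32329947,  0.00625795, -0.94630369])) [0.04751418 0.03893338 0.08355977]
```

View pics/c18.png

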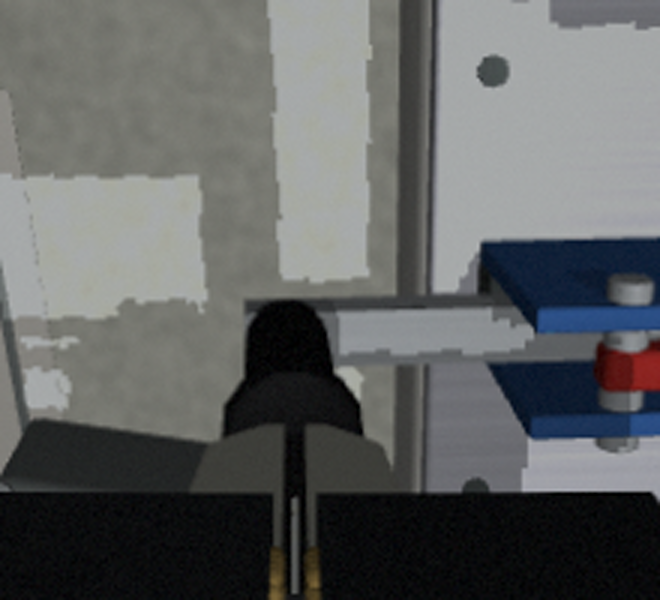

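View pics/c19.png

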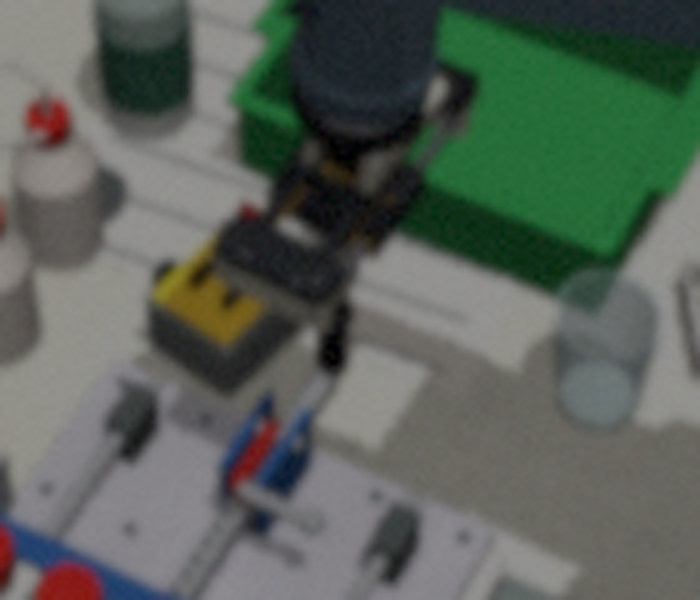

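Request:
jog_arm(
  steps="0.3 0 0 0;0.3 0 0 0;0 0 0 0",
)

```text
t: 12.55
position: [526.9, 77.7, 180.1]
tool_rot: [22.1, 85.6, 17.2]
ft_force: [-0.9, -0.0, 0.4]
finger_gap: 0.5
```

Request:
jog_arm(
  steps="0.3 0 0 0;0.3 0 0 0;0 0 0 0",
)

```text
t: 12.85
position: [527.4, 77.8, 173.5]
tool_rot: [22.2, 85.6, 17.2]
ft_force: [-0.6, -0.2, 0.0]
finger_gap: 0.9
```

```bash
python3 go.py 525 77.5 199 86;  python3 - <<'E'
from h import *
snap('wrist','w11'); crop('w11',180,100,400,300,3,'c20'); snap('side','s11');crop('s11',220,180,300,260,8,'c21')
S=ld('s11');st=bot.get_state();p=st['position'];M=R.from_euler('xyz',st['tool_rot'],degrees=True).as_matrix()
for f in [(0,0,0),(19,0,0),(-65,0,0),(-65,94,0),(-65,-94,0)]: print(f,(proj(S,p+M@np.array(f))[0]-[220,180])*8)
E
```

```text
t 12.85 pos [527.4  77.8 173.5] yhead 85.1 j [ -5.  12.  97.   2.  67. -90.] F [-0.6 -0.2  0. ] gap 0.9
d tool cm [-2.56  0.02 -0.05] n 1.0
roll about tool x (deg) -0.9 alt 179.1
(0, 0, 0) [356.16195935 413.14480006]
(19, 0, 0) [352.38130387 442.04797362]
(-65, 0, 0) [369.65331691 309.99835211]
(-65, 94, 0) [239.23157757 490.39804702]
(-65, -94, 0) [491.0380867  142.10278905]
```

View pics/c20.png

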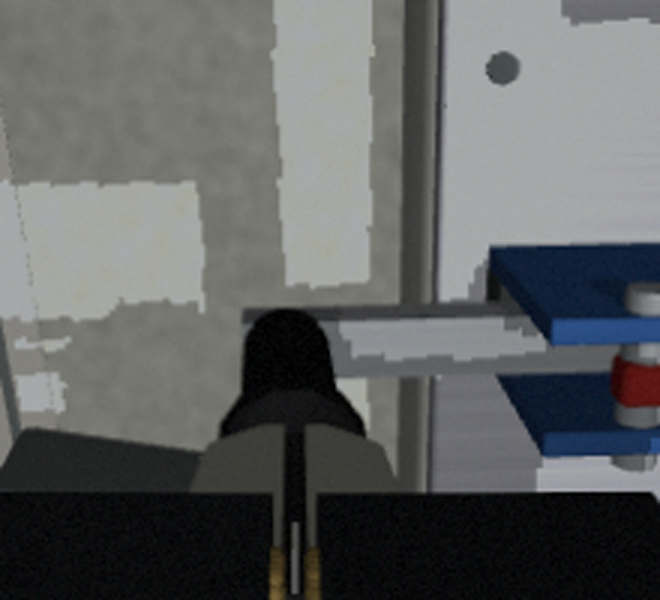

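View pics/c21.png

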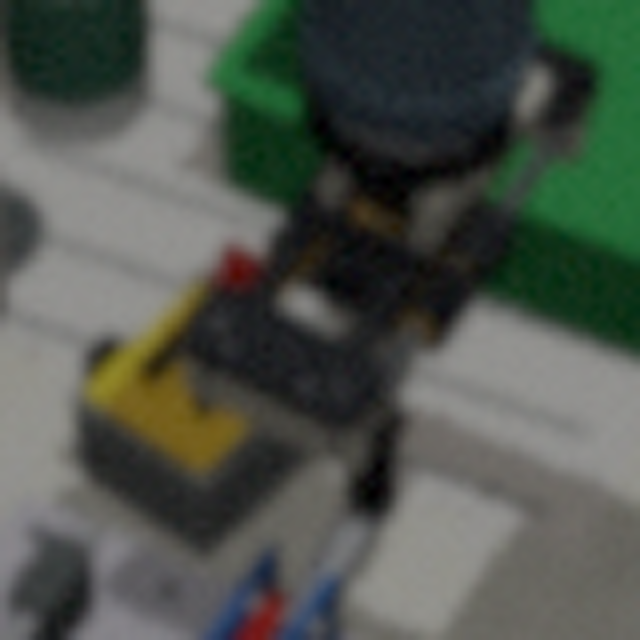

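Request:
jog_arm(
  steps="-4 0 0 0;-4 0 0 0;-4 0 0 0;-4 0 0 0;-4 0 0 0;-1 3 2 0;-1 3 2 0;-1 3 2 0;0 3 2 0;0 0 0 0;0 0 0 0;0 0 0 0",
)

```text
t: 14.15
position: [601.5, 187.7, 423.1]
tool_rot: [21.7, 85.5, 16.5]
ft_force: [0.3, -0.4, -0.1]
finger_gap: 0.3
```

```bash
python3 go.py 525 77.5 199 86;  python3 - <<'E'
from h import *
snap('wrist','w12'); snap('side','s12');snap('top','t12');crop('s12',150,100,350,280,4,'c22');crop('t12',150,100,350,300,3,'c23')
for n in ['s12','t12']:
  S=ld(n);st=bot.get_state();p=st['position'];M=R.from_euler('xyz',st['tool_rot'],degrees=True).as_matrix()
  for f in [(0,0,0),(19,0,0),(-65,0,0),(-65,94,0),(-65,-94,0)]: print(f,(proj(S,p+M@np.array(f))[0]).round(1))
E
```

```text
t 14.15 pos [601.5 187.7 423.1] yhead 84.9 j [  7.  18.  54.   1. 103. -78.] F [ 0.3 -0.4 -0.1] gap 0.3
d tool cm [ 21.51 -12.3   -8.25] n 6.0
roll about tool x (deg) -1.1 alt 178.9
(0, 0, 0) [220.4 196. ]
(19, 0, 0) [220.3 200.6]
(-65, 0, 0) [220.7 179.3]
(-65, 94, 0) [199.1 204.4]
(-65, -94, 0) [240.6 156.2]
(0, 0, 0) [207.9 168.5]
(19, 0, 0) [209.1 170. ]
(-65, 0, 0) [203.5 162.8]
(-65, 94, 0) [165.6 158.9]
(-65, -94, 0) [241.6 166.8]
```

View pics/w12.png

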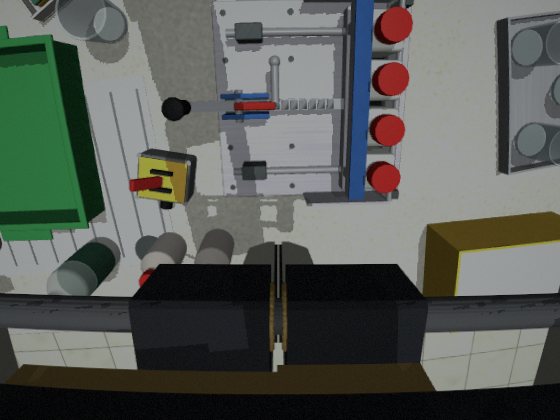

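View pics/c22.png

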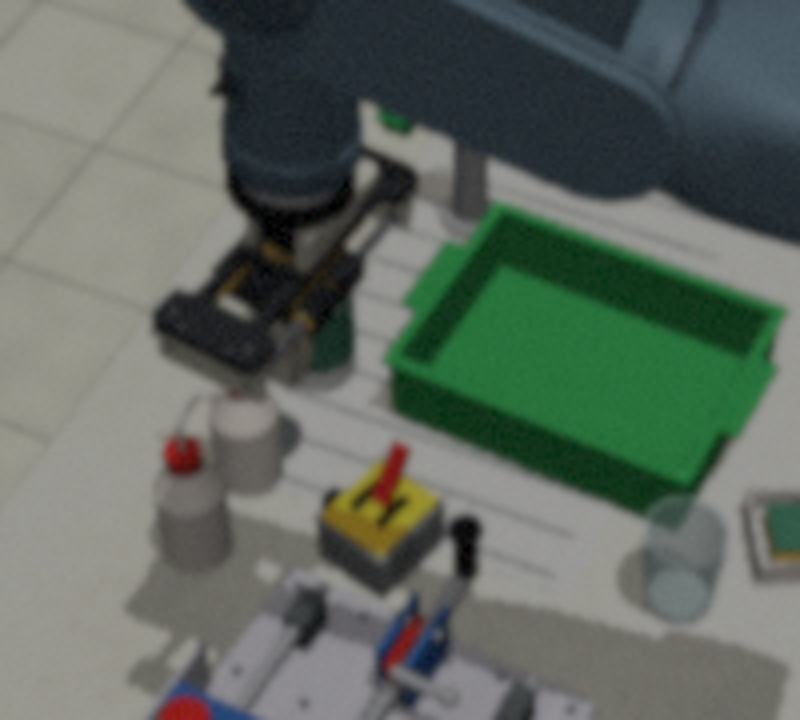

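View pics/c23.png

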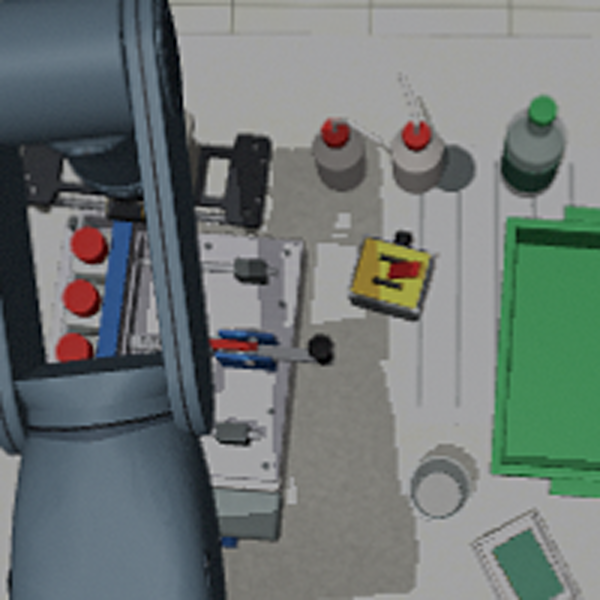

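```bash
python3 - <<'E'
from h import *
crop('w12',130,0,420,210,2.75,'c24')
W=ld('w12')
from go import shw
import go
go.SH=(535,252,-4)
L=[(-84,75,204),(-28,75,204),(28,75,204),(84,75,204),(0,-175,180),(-50,-54,150)]
print(proj(W,[shw(*l) for l in L]).round(0).tolist())
E
```

```text
[[397.0, 20.0], [394.0, 76.0], [390.0, 127.0], [386.0, 175.0], [172.0, 106.0], [274.0, 60.0]]
```

View pics/c24.png

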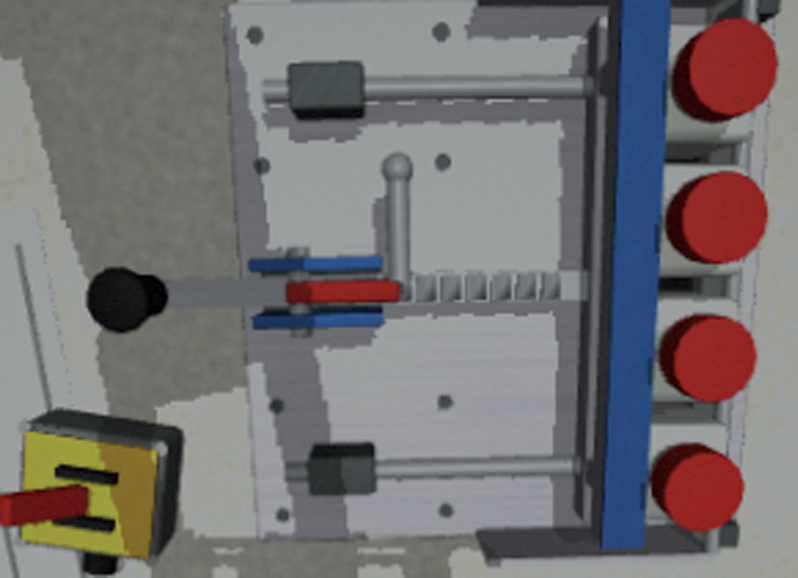

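```bash
python3 - <<'E'
from h import *
W=ld('w12');st=bot.get_state();p=st['position'];M=R.from_euler('xyz',st['tool_rot'],degrees=True).as_matrix()
for z in (-37,-15,-7.5,0,7.5):
  print(z,[proj(W,p+M@np.array([x,17.5,z]))[0].round(0).tolist() for x in (-65,-40,-20,0,19)])
S=ld('w12');Rm=cv2.Rodrigues(S['rvec'])[0]; c=-Rm.T@S['tvec'].ravel(); print('cam in tool',M.T@(c-p), (M.T@Rm.T).round(3))
W0=ld('wrist0')
crop('wrist0',60,200,500,400,1.8,'c25')
f=cv2.imread('pics/w12.png')[220:400,100:460]; cv2.imwrite('pics/c26.png',cv2.resize(np.clip(f.astype(float)*3,0,255).astype(np.uint8),None,fx=2.2,fy=2.2))
E
```

```text
-37 [[330.0, 217.0], [321.0, 200.0], [316.0, 190.0], [312.0, 183.0], [308.0, 177.0]]
-15 [[327.0, 276.0], [319.0, 250.0], [314.0, 235.0], [311.0, 223.0], [308.0, 214.0]]
-7.5 [[326.0, 295.0], [319.0, 266.0], [314.0, 250.0], [310.0, 236.0], [307.0, 226.0]]
0 [[325.0, 313.0], [318.0, 282.0], [313.0, 264.0], [310.0, 249.0], [307.0, 238.0]]
7.5 [[325.0, 330.0], [317.0, 297.0], [313.0, 278.0], [309.0, 262.0], [307.0, 249.0]]
cam in tool [-177.36191293   -0.18047263  -68.77526648] [[ 0.    -0.25   0.968]
 [ 1.     0.001  0.   ]
 [-0.001  0.968  0.25 ]]
```

View pics/c26.png

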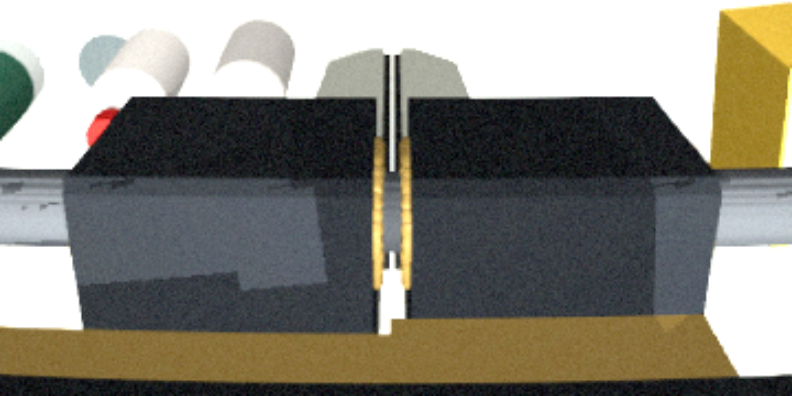

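View pics/c25.png

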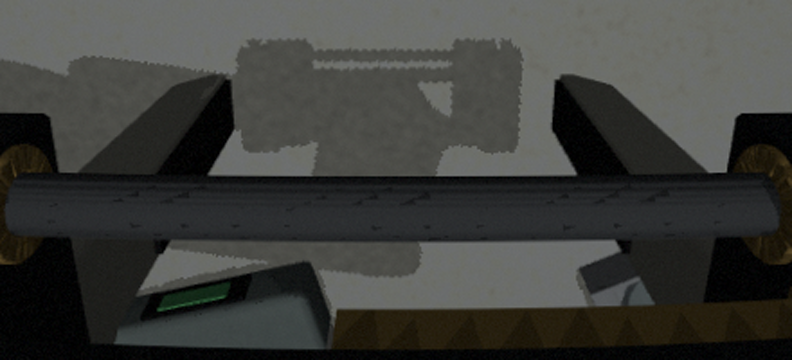

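```bash
python3 - <<'E'
s=open('go.py').read()
s=s.replace("p=s['position']\n","p=s['position']+M@np.array([-31,0,0])\n").replace("SH=(533.6,251.0,-4.0)","SH=(535,252,-4.0)").replace("'pos',p","'GRASP',p")
s=s.replace("    a=[float(v) for v in sys.argv[1:]]","    a=sys.argv[1:]\n    if a[0]=='s':\n        q=shw(*map(float,a[1:4])); print('world',q.round(1)); a=[*q,*a[4:]]\n    a=[float(v) for v in a]")
open('go.py','w').write(s)
from go import *
# rod line refine from w12: rod centre at c24 px
W=ld('w12')
print(atz(W,130+398/2.75,250/2.75,150), shw(-32,-54,150))
T=ld('top0'); print('ball top',atz(T,155+216/3.4615,120+380/3.4615,150), shw(-50,-54,150))
E
python3 go.py s -34 -54 150 86; python3 go.py s -34 -54 210 86
```

```text
[517.63161543 198.71143195 150.        ] [499.31110081 200.36374845 150.        ]
ball top [482.34045125 201.7561685  150.        ] [481.3549479  201.61936497 150.        ]
world [497.3 200.5 150. ]
t 14.3 GRASP [599.  186.5 454.7] yhead 84.9 j [  7.  18.  54.   1. 103. -78.] F [0.9 0.1 0.7] gap 0.2
d tool cm [ 29.62  -0.41 -12.5 ] n 7.0
roll about tool x (deg) -1.1 alt 178.9
world [497.3 200.5 210. ]
t 14.3 GRASP [599.  186.5 454.7] yhead 84.9 j [  7.  18.  54.   1. 103. -78.] F [0.9 0.1 0.7] gap 0.2
d tool cm [ 23.64  -0.23 -12.05] n 6.0
roll about tool x (deg) -1.1 alt 178.9
```

Request:
jog_arm(
  steps="2 0 -3 -1;3 0 -3 0;4 0 -3 0;4 0 -3 0;4 0 0 0;4 0 0 0;2.5 0 0 0;0 0 0 0;0 0 0 0",
  grip=4,
  grip_force=12,
)

```text
t: 15.2
position: [494.3, 195.4, 176.8]
tool_rot: [18.9, 84.8, 14.2]
ft_force: [0.3, -0.2, 0.6]
finger_gap: 40.1
```

```bash
python3 go.py s -34 -54 152 86;python3 - <<'E'
from h import *
snap('wrist','w13')
E
```

```text
world [497.3 200.5 152. ]
t 15.2 GRASP [491.6 194.8 207.7] yhead 85.4 j [  9.  11.  98.   0.  66. -76.] F [ 0.3 -0.2  0.6] gap 40.1
d tool cm [5.61 0.46 0.04] n 2.0
roll about tool x (deg) -0.6 alt 179.4
```

View pics/w13.png

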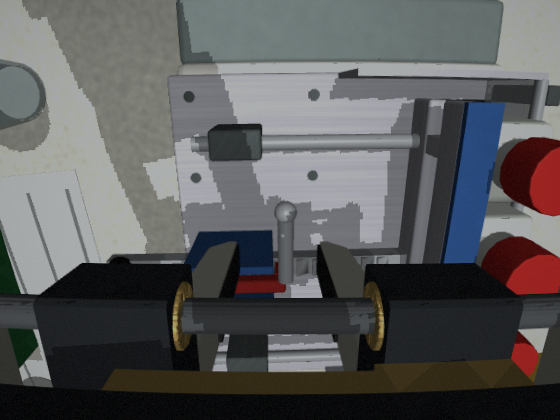

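Request:
jog_arm(
  steps="1.5 0.4 0 0;1.5 0 0 0;1.2 0 0 0;0.9 0 0 0;0 0 0 0;0 0 0 0",
)

```text
t: 15.85
position: [506.4, 200.9, 134.6]
tool_rot: [18.1, 83.8, 13.3]
ft_force: [0.3, -0.1, 0.2]
finger_gap: 39.7
```

```bash
python3 go.py s -34 -54 151 86;python3 - <<'E'
from h import *
snap('wrist','w14')
E
```

```text
world [497.3 200.5 151. ]
t 15.85 GRASP [503.1 200.1 165.5] yhead 85.3 j [ 10.  14. 100.   0.  60. -76.] F [ 0.3 -0.1  0.2] gap 39.7
d tool cm [ 1.38 -0.06 -0.73] n 1.0
roll about tool x (deg) -0.7 alt 179.3
```

View pics/w14.png

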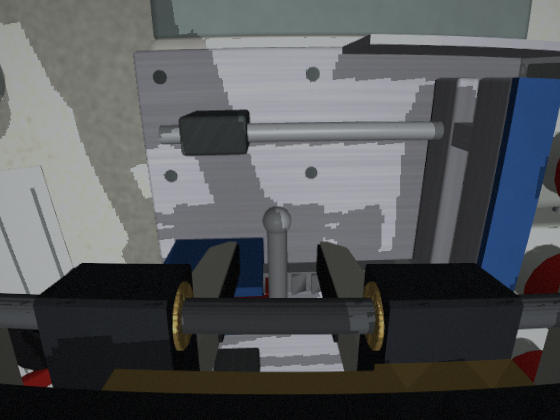

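Request:
jog_arm(
  steps="0 0 0 0;0 0 0 0;0 0 0 0;0 0 0 0;0 0 0 0;0 0 0 0;0 0 0 0;0 0 0 0;0 0 0 0;0 0 0 0",
)

```text
t: 16.9
position: [507.1, 201.1, 136.3]
tool_rot: [18.0, 83.6, 13.2]
ft_force: [-0.1, -0.2, 0.4]
finger_gap: 39.9
```

Request:
jog_arm(
  steps="0.7 0 -0.7 0;0 0 0 0;0.5 0 0 0;0 0 0 0",
)

```text
t: 17.3
position: [500.4, 202.0, 122.2]
tool_rot: [18.0, 83.7, 13.3]
ft_force: [-0.4, 0.7, 0.3]
finger_gap: 40.2
```

```bash
python3 go.py s -34 -54 151 86
```

```text
world [497.3 200.5 151. ]
t 17.3 GRASP [497.1 201.3 153. ] yhead 85.4 j [ 10.  14. 102.   0.  58. -76.] F [-0.4  0.7  0.3] gap 40.2
d tool cm [ 0.2  -0.08  0.01] n 1.0
roll about tool x (deg) -0.6 alt 179.4
```

Request:
jog_arm(
  steps="0.2 0 0 0;0 0 0 0;0 0 0 0;0 0 0 0;0 0 0 0;0 0 0 0",
  grip=0,
  grip_force=15,
)

```text
t: 17.9
position: [500.8, 201.4, 119.9]
tool_rot: [17.5, 83.7, 12.7]
ft_force: [-0.2, 0.2, -0.8]
finger_gap: 9.6
```

```bash
python3 go.py s -34 -54 151 86;python3 - <<'E'
from h import *
snap('wrist','w15')
E
```

```text
world [497.3 200.5 151. ]
t 17.9 GRASP [497.5 200.7 150.7] yhead 85.4 j [ 10.  14. 102.   0.  57. -76.] F [-0.2  0.2 -0.8] gap 9.6
d tool cm [-0.03 -0.02 -0.02] n 1.0
roll about tool x (deg) -0.6 alt 179.4
```

View pics/w15.png

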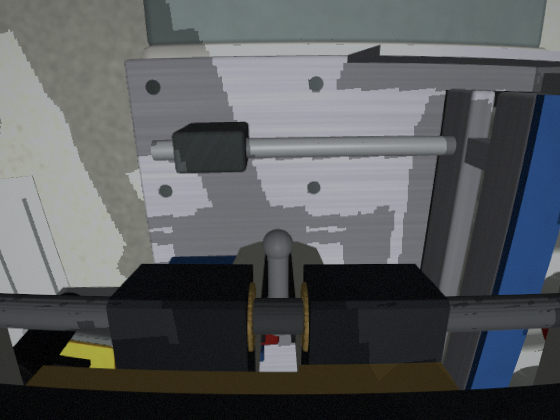

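Request:
jog_arm(
  steps="-0.59 -0.09 0.07 0;-0.58 -0.17 0.06 0;-0.55 -0.24 0.06 0;-0.51 -0.31 0.06 0;-0.47 -0.38 0.05 0;-0.41 -0.44 0.05 0;0 0 0 0",
)

```text
t: 18.65
position: [499.7, 185.6, 154.5]
tool_rot: [19.9, 83.5, 15.2]
ft_force: [-1.0, 1.1, -1.6]
finger_gap: 9.2
```

```bash
cat > arc.py <<'E'
from go import *
s=bot.get_state(); M=R.from_euler('xyz',s['tool_rot'],degrees=True).as_matrix(); p=s['position']+M@np.array([-31,0,0])
c,sn=np.cos(np.radians(-4)),np.sin(np.radians(-4)); d=p-np.array([SH[0],SH[1],0]); l=np.array([c*d[0]+sn*d[1],-sn*d[0]+c*d[1],d[2]])
print('local',l.round(1),'rad',np.hypot(l[1]+100,l[2]-146).round(1),'ang',np.degrees(np.arctan2(l[2]-146,l[1]+100)).round(1),'F',s['ft_force'].round(1),'gap',s['finger_gap'].round(1))
E
python3 arc.py; python3 go.py s -34 -54 151 86
```

```text
world [497.3 200.5 151. ]
t 18.65 GRASP [496.4 184.7 185.3] yhead 85.4 j [  8.  11. 101.   1.  62. -78.] F [-1.   1.1 -1.6] gap 9.2
d tool cm [ 3.46  1.45 -0.4 ] n 1.0
roll about tool x (deg) -0.6 alt 179.4Traceback (most recent call last):
  File "arc.py", line 4, in <module>
    print('local',l.round(1),'rad',np.hypot(l[1]+100,l[2]-146).round(1),'ang',np.degrees(np.arctan2(l[2]-146,l[1]+100)).round(1),'F',s['ft_force'].round(1),'gap',s['finger_gap'].round(1))
                                                                                                                                                                  ^^^^^^^^^^^^^^^^^^^^^
AttributeError: 'float' object has no attribute 'round'
```

Request:
jog_arm(
  steps="-0.31 -0.5 0.04 0;-0.24 -0.54 0.03 0;-0.17 -0.57 0.02 0;-0.08 -0.59 0.02 0;0 -0.6 0.02 0;0.06 -0.6 0.02 0;0.13 -0.6 0.02 0;0.2 -0.57 0 0;0 0 0 0",
)

```text
t: 19.55
position: [496.9, 139.6, 161.1]
tool_rot: [22.0, 83.2, 17.3]
ft_force: [-0.1, 1.6, 1.1]
finger_gap: 9.8
```

```bash
sed -i "s/s\['finger_gap'\].round(1)/s['finger_gap']/" arc.py; python3 arc.py;python3 - <<'E'
from h import *
snap('wrist','w16')
E
```

```text
local [ -33.5 -116.1  191.9] rad 48.7 ang 109.4 F [-0.1  1.6  1.1] gap 9.757010406564259
```

View pics/w16.png

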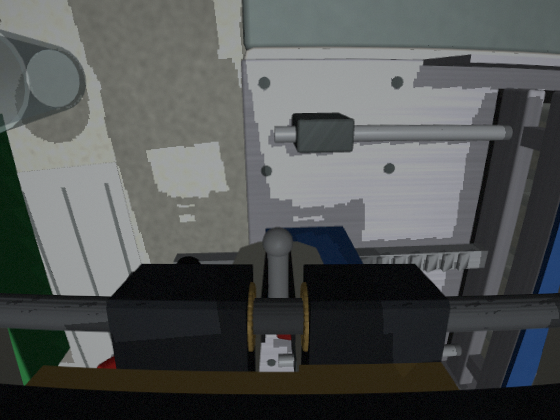

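Request:
jog_arm(
  steps="0.25 -0.55 0 0;0.3 -0.52 0 0;0 0 0 0",
)

```text
t: 19.9
position: [496.1, 128.1, 154.0]
tool_rot: [21.9, 83.3, 17.1]
ft_force: [-1.6, 0.7, 2.8]
finger_gap: 9.2
```

Request:
jog_arm(
  steps="0 0 0 0;0 0 0 0;0 0 0 0;-2 0 0.2 0;-3 0 0.3 0;-4 0 0.4 0;0 0 0 0;0 0 0 0",
  grip=4.5,
)

```text
t: 20.7
position: [495.3, 123.8, 245.4]
tool_rot: [21.5, 83.5, 16.8]
ft_force: [-1.1, -0.3, -1.4]
finger_gap: 44.7
```

```bash
python3 arc.py; python3 go.py s 0 -175 154 -4;python3 - <<'E'
from h import *
snap('wrist','w17')
E
```

```text
local [ -33.9 -131.9  276.2] rad 134.0 ang 103.8 F [-1.1 -0.3 -1.4] gap 44.736381499924875
world [522.8  77.4 154. ]
t 20.7 GRASP [492.  122.8 276.2] yhead 85.4 j [  0.   5.  95.   2.  74. -86.] F [-1.1 -0.3 -1.4] gap 44.7
d tool cm [12.32 -4.78  2.15] n 3.0
roll about tool x (deg) 89.4 alt -90.6
```

View pics/w17.png

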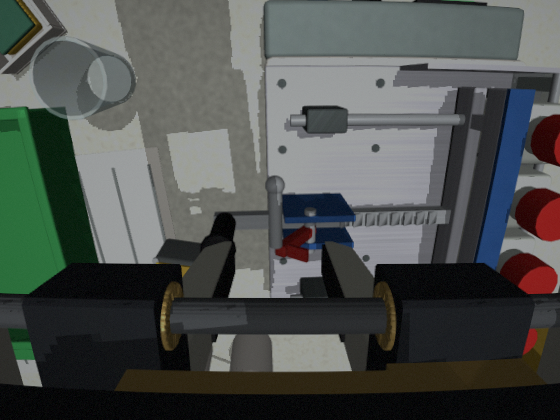

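Request:
jog_arm(
  steps="0 -2.4 1.1 0;0 -2.4 1.1 0;0 0 0 8;0 0 0 8;0 0 0 8;0 0 0 8;0 0 0 8;0 0 0 8;0 0 0 8;0 0 0 8;0 0 0 8;0 0 0 8;0 0 0 8;0 0 0 0;0 0 0 0",
)

```text
t: 22.25
position: [504.5, 74.0, 223.7]
tool_rot: [121.6, 85.2, 25.5]
ft_force: [0.2, -0.6, 0.3]
finger_gap: 45.1
```

```bash
python3 go.py s 0 -175 154 -4;python3 - <<'E'
from h import *
W=snap('wrist','w18')
from go import shw
print(proj(W,shw(0,-175,180)))
E
```

```text
world [522.8  77.4 154. ]
t 22.25 GRASP [502.2  72.9 254.6] yhead -6.1 j [-6.  7. 96.  3. 73. -1.] F [ 0.2 -0.6  0.3] gap 45.1
d tool cm [10.2   1.28 -0.22] n 3.0
roll about tool x (deg) -2.1 alt 177.9
[[298.80119276 219.5778597 ]]
```

View pics/w18.png

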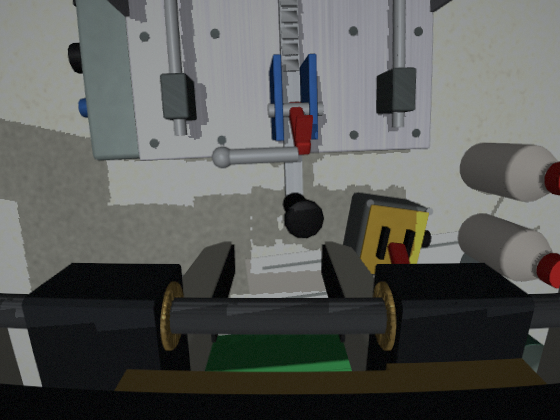

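Request:
jog_arm(
  steps="1.5 0.8 -0.1 -1;1.5 0.7 -0.1 -1;1.5 0 0 0;1.5 0 0 0;0 0 0 0;0 0 0 0",
)

```text
t: 22.9
position: [524.7, 76.9, 162.5]
tool_rot: [118.7, 85.2, 25.6]
ft_force: [-0.4, -0.1, 0.5]
finger_gap: 45.2
```

```bash
python3 go.py s 2.5 -175 154 -4;python3 - <<'E'
from h import *
W=snap('wrist','w19')
from go import shw
print(proj(W,shw(0,-175,180)))
E
```

```text
world [525.3  77.3 154. ]
t 22.9 GRASP [522.4  75.8 193.4] yhead -3.1 j [-6. 12. 99.  3. 66. -4.] F [-0.4 -0.1  0.5] gap 45.2
d tool cm [ 3.95 -0.01 -0.01] n 1.0
roll about tool x (deg) 0.9 alt -179.1
[[275.67289772 258.87698016]]
```

View pics/w19.png

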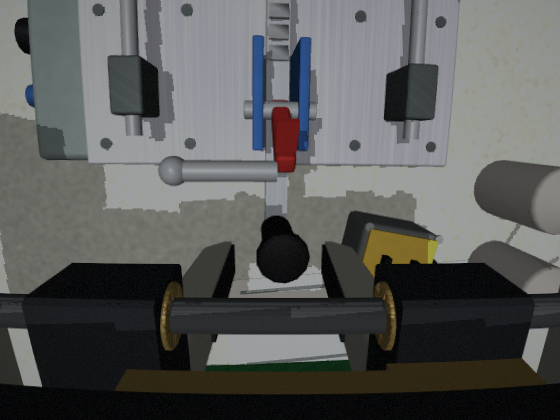

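Request:
jog_arm(
  steps="1.3 0.1 0 0;1.3 0.1 0 0;1 0 0 0;0 0 0 0;0 0 0 0",
)

```text
t: 23.45
position: [531.2, 77.9, 126.6]
tool_rot: [116.9, 85.0, 24.0]
ft_force: [-0.3, -0.7, 0.7]
finger_gap: 44.8
```

Request:
jog_arm(
  steps="0 0 0 0;0 0 0 0;0 0 0 0;0 0 0 0;0 0 0 0;0 0 0 0",
  grip=0,
  grip_force=25,
)

```text
t: 24.05
position: [529.9, 78.0, 127.1]
tool_rot: [117.4, 85.1, 24.5]
ft_force: [-0.5, 0.6, -0.9]
finger_gap: 27.1
```

```bash
python3 go.py s 0 -230 154 -4;python3 - <<'E'
from h import *
W=snap('wrist','w20')
E
```

```text
world [519.   22.6 154. ]
t 24.05 GRASP [527.5  76.9 158. ] yhead -3.0 j [ -5.  14. 101.   3.  61.  -4.] F [-0.5  0.6 -0.9] gap 27.1
d tool cm [ 0.14 -0.59  5.48] n 2.0
roll about tool x (deg) 1.0 alt -179.0
```

View pics/w20.png

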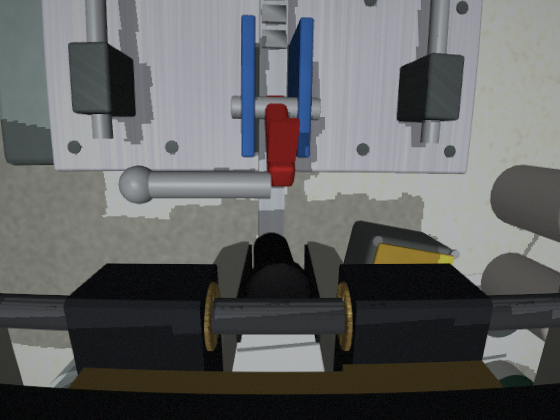

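Request:
jog_arm(
  steps="0 0 0.5 0;0 -0.01 0.6 0;0 -0.01 0.6 0;0 -0.01 0.6 0;0 -0.01 0.6 0;0 -0.01 0.6 0;0 -0.01 0.6 0;0 -0.01 0.6 0;0 0 0 0",
)

```text
t: 25.0
position: [526.7, 28.3, 126.5]
tool_rot: [118.7, 85.0, 25.7]
ft_force: [-1.5, 2.5, 0.8]
finger_gap: 27.1
```

```bash
python3 arc.py;python3 - <<'E'
from h import *
W=snap('wrist','w21')
E
```

```text
local [   4.9 -225.1  157.4] rad 125.6 ang 174.8 F [-1.5  2.5  0.8] gap 27.145790243833062
```

View pics/w21.png

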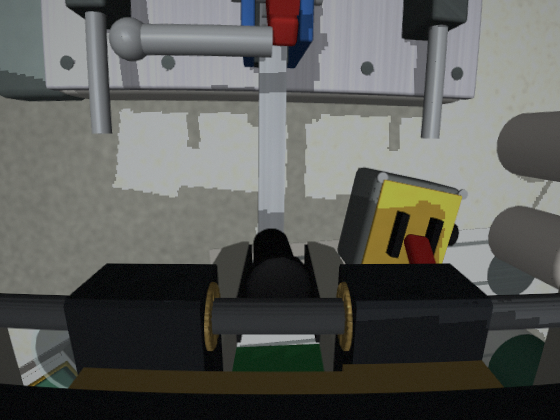

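Request:
jog_arm(
  steps="0 0 0.5 0;0 0 0.5 0;0 0 0 0",
)

```text
t: 25.35
position: [526.1, 20.8, 126.5]
tool_rot: [121.5, 84.8, 28.5]
ft_force: [-1.6, 0.4, 1.4]
finger_gap: 26.9
```

```bash
python3 arc.py
```

```text
local [   4.9 -232.8  157.4] rad 133.2 ang 175.1 F [-1.6  0.4  1.4] gap 26.914283152224353
```

Request:
jog_arm(
  steps="0 0 0 0;0 0 0 0;0 0 0 0;-2 0 0 0;-4 0 0 0;-4 0 0 0;-4 0 0 0;0 0 0 -8;0 0 0 -8;0 0 0 -8;0 0 0 -8;0 0 0 -8;0 0 0 -8;0 0 0 -8;0 0 0 -8;0 0 0 -8;0 0 0 -8;0 0 0 -8;0 0 0 0",
  grip=6,
)

```text
t: 27.25
position: [517.9, 5.9, 270.1]
tool_rot: [20.8, 84.9, 19.3]
ft_force: [-0.5, 1.1, -0.4]
finger_gap: 59.9
```

```bash
python3 go.py s 60 30 300 86;python3 - <<'E'
from h import *
W=snap('wrist','w22');snap('top','t22');crop('t22',150,100,350,300,3,'c27')
E
```

```text
world [596.9 277.7 300. ]
t 27.25 GRASP [515.2   5.  301. ] yhead 88.5 j [ -14.    6.   90.    3.   80. -103.] F [-0.5  1.1 -0.4] gap 59.9
d tool cm [ 1.58 27.46  7.36] n 6.0
roll about tool x (deg) 2.5 alt -177.5
```

View pics/c27.png

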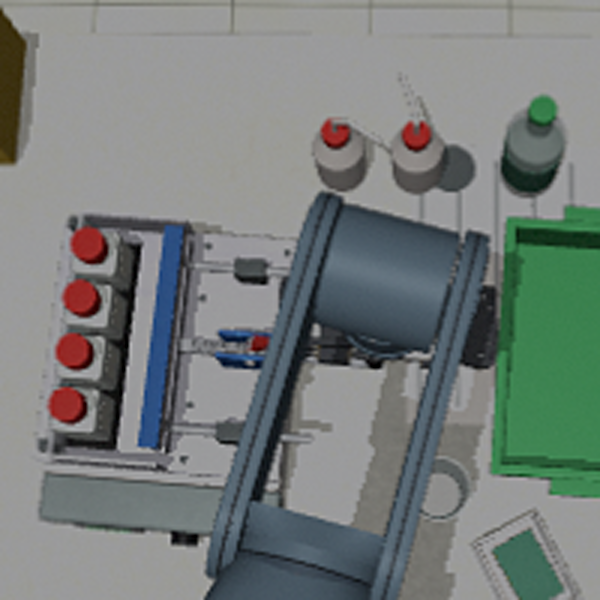

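```bash
python3 go.py s 84 75 280 86;python3 - <<'E'
from h import *
from go import shw
W=ld('w22');print(proj(W,shw(0,-230,180)))
E
```

```text
world [624. 321. 280.]
t 27.35 GRASP [515.2   5.1 301. ] yhead 88.2 j [ -14.    6.   90.    3.   80. -102.] F [ 0.1  0.5 -0. ] gap 59.9
d tool cm [ 3.94 31.82  9.62] n 7.0
roll about tool x (deg) 2.2 alt -177.8
[[295.83996532 199.80305096]]
```

View pics/w22.png

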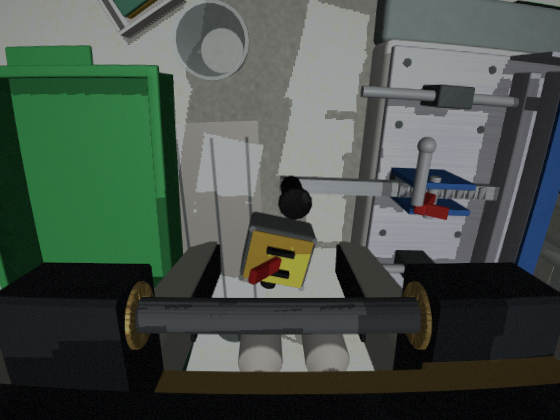

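Request:
jog_arm(
  steps="0 4 1.2 1;0 4 1.2 1;0 4 1.2 0;0 4 1.2 0;0 4 1.2 0;0 4 1.2 0;0 4 1.2 0;0 3.5 1.2 0;0 0 0 0;0 0 0 0",
)

```text
t: 28.35
position: [642.6, 321.8, 286.2]
tool_rot: [23.1, 84.9, 16.9]
ft_force: [0.1, 0.2, -0.2]
finger_gap: 59.9
```

```bash
python3 go.py s 84 75 280 86;python3 - <<'E'
from h import *
from go import shw
W=snap('wrist','w23');print(proj(W,[shw(x,75,204) for x in (84,28,-28,-84)]))
E
```

```text
world [624. 321. 280.]
t 28.35 GRASP [640.  321.  317.1] yhead 83.8 j [ 18.  28.  59.  -0.  89. -66.] F [ 0.1  0.2 -0.2] gap 59.9
d tool cm [ 3.56 -0.3  -1.88] n 1.0
roll about tool x (deg) -2.2 alt 177.8
[[271.14961924 179.50816483]
 [267.63898673 103.26262744]
 [263.74413128  17.56465202]
 [259.58360176 -75.67050454]]
```

View pics/w23.png

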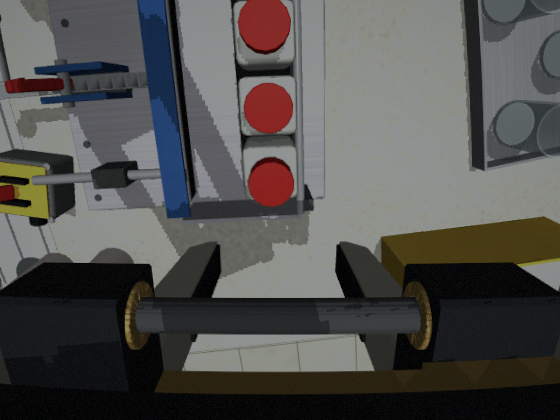

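```bash
python3 go.py 626 320.5 194 86
```

```text
t 28.4 GRASP [639.7 320.8 316.9] yhead 83.8 j [ 18.  28.  59.  -0.  89. -66.] F [-0.6  0.  -0.4] gap 60.0
d tool cm [12.13 -0.61 -2.35] n 3.0
roll about tool x (deg) -2.2 alt 177.8
```

Request:
jog_arm(
  steps="2 -0.3 -1.2 -1;2 -0.3 -1.1 -1;2 0 0 0;2 0 0 0;1 0 0 0;0 0 0 0;0 0 0 0",
)

```text
t: 29.1
position: [625.6, 310.0, 195.7]
tool_rot: [20.3, 84.7, 15.1]
ft_force: [-0.4, 0.7, 1.0]
finger_gap: 60.6
```

```bash
python3 go.py 626 320.5 194 86;python3 - <<'E'
from h import *
W=snap('wrist','w24')
E
```

```text
t 29.1 GRASP [622.8 309.3 226.6] yhead 84.9 j [ 17.  27.  72.  -0.  76. -67.] F [-0.4  0.7  1. ] gap 60.6
d tool cm [ 3.3   1.04 -0.07] n 1.0
roll about tool x (deg) -1.1 alt 178.9
```

View pics/w24.png

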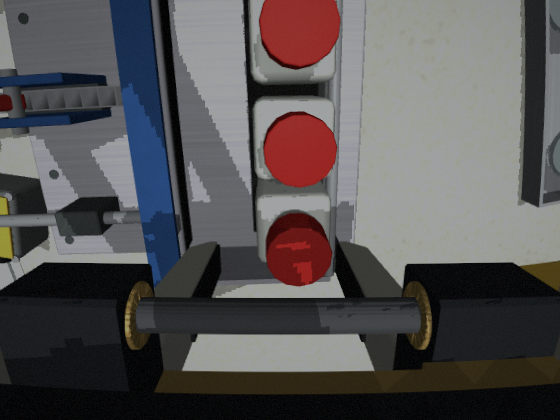

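Request:
jog_arm(
  steps="0 0.6 0 -1;0 0.5 0 0;0 0 0 0;1.2 0 0 0;1.2 0 0 0;0.8 0 0 0;0 0 0 0",
)

```text
t: 29.85
position: [631.0, 323.8, 164.6]
tool_rot: [19.4, 84.5, 15.3]
ft_force: [-0.2, -0.6, 0.2]
finger_gap: 60.0
```

```bash
python3 go.py 626 320.5 194 86;python3 - <<'E'
from h import *
W=snap('wrist','w25')
E
```

```text
t 29.85 GRASP [628.1 323.  195.4] yhead 86.0 j [ 18.  29.  73.  -0.  73. -68.] F [-0.2 -0.6  0.2] gap 60.0
d tool cm [ 0.12 -0.27 -0.2 ] n 1.0
roll about tool x (deg) 0.0 alt -180.0
```

View pics/w25.png

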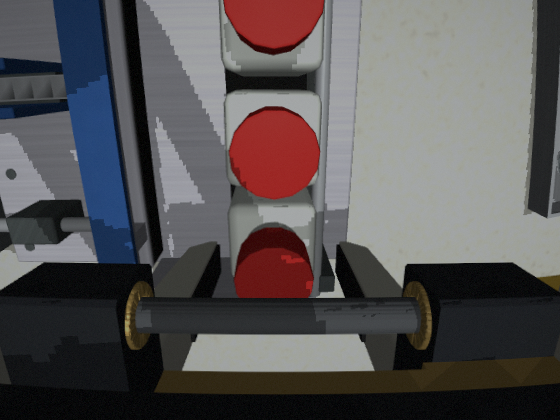

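Request:
jog_arm(
  steps="0.2 0 0 0;0 0 0 0;0 0 0 0;0 0 0 0;0 0 0 0;0 0 0 0;-1 0 0.1 0;-2 0 0.2 0;-3 0 0.3 0;-3 0 0.3 0;-3 0 0.3 0;-2 0 0.2 0;0 0 0 0;0 0 0 0",
  grip=0,
  grip_force=35,
)

```text
t: 31.3
position: [631.5, 319.2, 312.4]
tool_rot: [19.8, 84.4, 15.8]
ft_force: [-0.1, 1.3, -1.9]
finger_gap: 35.4
```

```bash
python3 go.py 605 -165 330 86;python3 go.py 605 -165 330 -4;python3 - <<'E'
from h import *
W=snap('wrist','w26')
E
```

```text
t 31.3 GRASP [628.5 318.4 343.3] yhead 86.0 j [ 18.  26.  58.  -0.  91. -68.] F [-0.1  1.3 -1.9] gap 35.4
d tool cm [ -0.18 -48.4    1.01] n 10.0
roll about tool x (deg) 0.0 alt -180.0
t 31.3 GRASP [628.5 318.4 343.3] yhead 86.0 j [ 18.  26.  58.  -0.  91. -68.] F [-0.1  1.3 -1.9] gap 35.4
d tool cm [ -0.18 -48.4    1.01] n 10.0
roll about tool x (deg) -90.0 alt 90.0
```

View pics/w26.png

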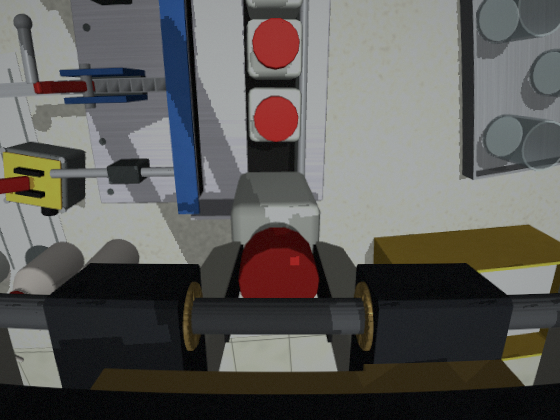

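Request:
jog_arm(
  steps="0 -2 0 0;0 -3.5 0.1 0;0 -3.5 0.1 0;0 -3.5 0.1 0;0 -3.5 0.1 0;0 -3.5 0.1 0;0 -3.5 0.1 0;0 -3.5 0.1 0;0 -3.5 0.1 0;0 -3.5 0 0;0 -3.5 0 0;0 -3.5 0 0;0 -3.5 0 0;0 -3.5 0 0;0 -2 0 0;0 0 0 0;0 0 0 0",
)

```text
t: 33.05
position: [591.4, -189.3, 262.7]
tool_rot: [42.6, 86.6, 38.7]
ft_force: [-0.3, 0.9, -2.4]
finger_gap: 35.5
```

```bash
python3 go.py 638 -205 112 86;python3 - <<'E'
from h import *
W=snap('wrist','w27')
E
```

```text
t 33.05 GRASP [ 589.9 -190.4  293.6] yhead 86.2 j [ -30.   19.   74.    3.   85. -116.] F [-0.3  0.9 -2.4] gap 35.5
d tool cm [18.3  -1.86  4.1 ] n 4.0
roll about tool x (deg) 0.2 alt -179.8
```

View pics/w27.png

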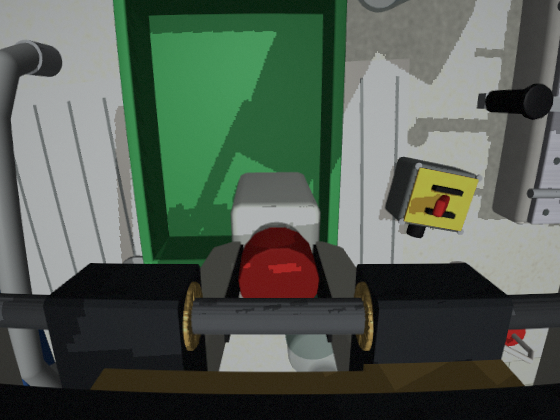

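Request:
jog_arm(
  steps="0 -1 2 0;0 -0.9 2 0;0 0 0 0;2 0 0 0;3 0 0 0;3 0 0 0;3 0 0 0;2 0 0 0;0 0 0 0;0 0 0 0",
)

```text
t: 34.1
position: [634.7, -189.1, 130.4]
tool_rot: [47.3, 86.5, 44.3]
ft_force: [-0.2, -0.7, -0.6]
finger_gap: 35.5
```

```bash
python3 go.py 637 -205 112 86;python3 - <<'E'
from h import *
W=snap('wrist','w28')
E
```

```text
t 34.1 GRASP [ 633.4 -190.4  161.4] yhead 87.1 j [ -28.   28.   79.    3.   72. -116.] F [-0.2 -0.7 -0.6] gap 35.5
d tool cm [ 4.88 -1.65  0.24] n 2.0
roll about tool x (deg) 1.1 alt -178.9
```

View pics/w28.png

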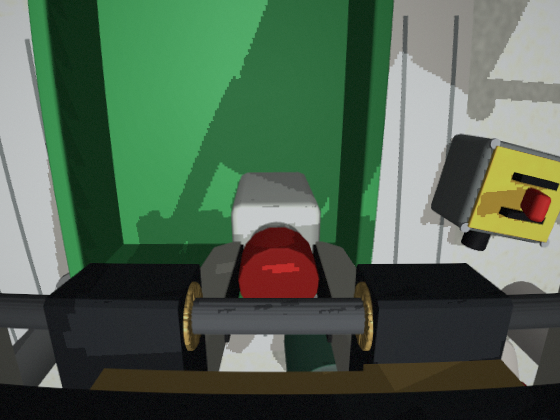

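Request:
jog_arm(
  steps="0 -0.8 0 0;0 -0.8 0 0;1.2 0 0 0;1.2 0 0 0;1 0 0 0;0.6 0 0 0;0 0 0 0",
)

```text
t: 34.85
position: [637.4, -206.2, 90.7]
tool_rot: [41.2, 86.4, 38.2]
ft_force: [0.3, -0.1, -0.7]
finger_gap: 35.9
```

```bash
python3 go.py 637 -205 110 86
```

```text
t 34.85 GRASP [ 635.9 -207.4  121.7] yhead 87.0 j [ -29.   31.   81.    4.   67. -118.] F [ 0.3 -0.1 -0.7] gap 35.9
d tool cm [1.18 0.2  0.04] n 1.0
roll about tool x (deg) 1.0 alt -179.0
```

Request:
jog_arm(
  steps="0.5 0 0 0;0.4 0 0 0;0.3 0 0 0;0 0 0 0",
)

```text
t: 35.25
position: [639.0, -205.7, 79.1]
tool_rot: [39.8, 86.4, 36.8]
ft_force: [1.1, 0.6, -0.8]
finger_gap: 35.6
```

```bash
python3 go.py 637 -205 110 86
```

```text
t 35.25 GRASP [ 637.4 -206.9  110. ] yhead 87.1 j [ -29.   31.   81.    4.   66. -118.] F [ 1.1  0.6 -0.8] gap 35.6
d tool cm [ 0.01  0.18 -0.05] n 1.0
roll about tool x (deg) 1.1 alt -178.9
```

Request:
jog_arm(
  steps="0 0 0 0;0 0 0 0;0 0 0 0;-2 0 0 0;-4 0 0 0;-4 0 0 0;-4 0 0 0;-4 0 0 0;0 4 -0.5 0;0 4.5 -0.5 0;0 4.5 -0.5 0;0 4.5 -0.5 0;0 4.5 -0.5 0;0 4.5 -0.5 0;0 4.5 -0.5 0;0 4.5 -0.5 0;0 4.5 -0.5 0;0 4.5 -0.5 0;0 0 0 0;0 0 0 0",
  grip=6,
)

```text
t: 37.25
position: [603.1, 249.1, 284.5]
tool_rot: [35.4, 85.9, 32.1]
ft_force: [-0.7, -0.0, 0.3]
finger_gap: 60.0
```

```bash
python3 go.py 570 324.5 230 86;python3 - <<'E'
from h import *
W=snap('top','t29');crop('t29',150,100,450,320,2.6,'c29')
E
```

```text
t 37.25 GRASP [601.2 247.9 315.4] yhead 86.9 j [ 12.  21.  69.   1.  86. -75.] F [-0.7 -0.   0.3] gap 60.0
d tool cm [ 8.62  7.12 -4.05] n 3.0
roll about tool x (deg) 0.9 alt -179.1
```

View pics/c29.png

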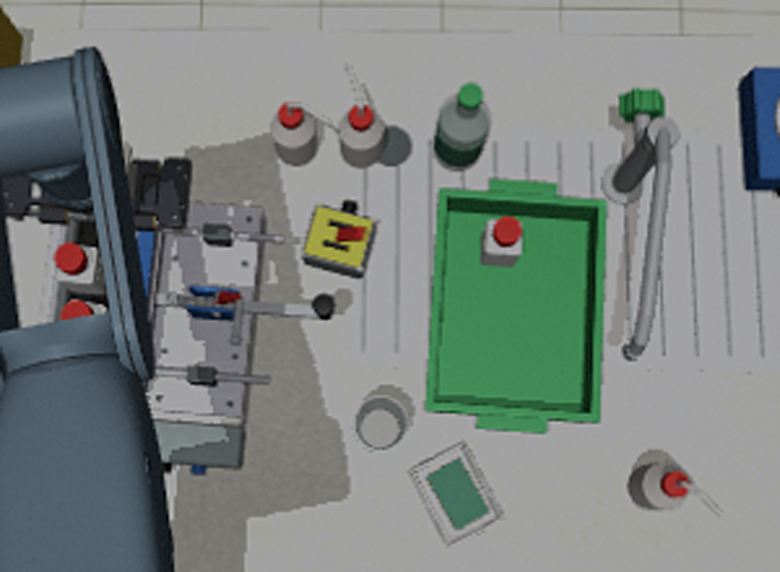

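Request:
jog_arm(
  steps="0 3 -1.5 0;0 3 -1.5 0;1 1.2 -1 0;2 0 0 0;1.5 0 0 0;0 0 0 0;0 0 0 0",
)

```text
t: 38.0
position: [572.1, 315.9, 237.0]
tool_rot: [33.1, 86.0, 29.2]
ft_force: [0.6, 0.7, 0.1]
finger_gap: 59.9
```

```bash
python3 go.py 570 324.5 194 86;python3 - <<'E'
from h import *
from go import shw
W=snap('wrist','w30');print(proj(W,[shw(x,75,204) for x in (28,-28,-84)]))
T=ld('t29'); print(atz(T,150+70/2.6,100+257/2.6,204),atz(T,150+76/2.6,100+313/2.6,204))
E
```

```text
t 38.0 GRASP [570.2 314.9 268. ] yhead 86.1 j [ 19.  22.  74.   1.  80. -67.] F [0.6 0.7 0.1] gap 59.9
d tool cm [ 7.41  0.68 -0.52] n 2.0
roll about tool x (deg) 0.1 alt -179.9
[[290.29219357 220.52335716]
 [291.45683662 131.5709611 ]
 [292.62914917  29.36682877]]
[568.80130109 322.32848841 204.        ] [501.56403316 310.92417094 204.        ]
```

View pics/w30.png

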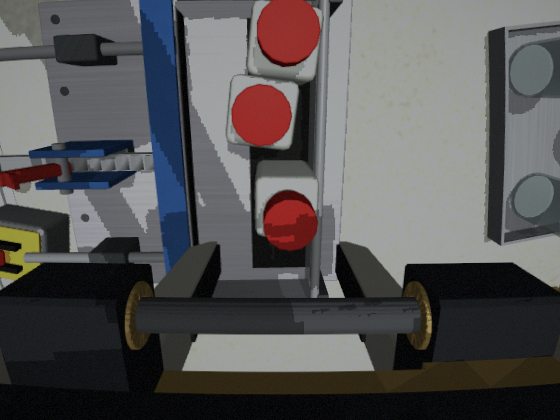

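Request:
jog_arm(
  steps="0 0.4 -0.3 0;0 0.4 -0.2 0;2 0 0 0;2 0 0 0;1.8 0 0 0;1 0 0 0;0 0 0 0;0 0 0 0",
)

```text
t: 38.85
position: [575.2, 328.5, 174.0]
tool_rot: [31.8, 85.4, 27.8]
ft_force: [-0.3, -0.6, 0.6]
finger_gap: 60.1
```

```bash
python3 go.py 570 324.5 194 86;python3 - <<'E'
from h import *
W=snap('wrist','w31')
E
```

```text
t 38.85 GRASP [572.9 327.3 204.9] yhead 86.1 j [ 20.  24.  79.   1.  72. -66.] F [-0.3 -0.6  0.6] gap 60.1
d tool cm [ 1.05 -0.35 -0.35] n 1.0
roll about tool x (deg) 0.1 alt -179.9
```

View pics/w31.png

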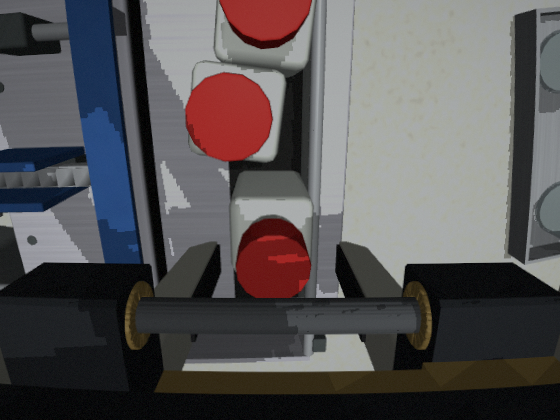

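Request:
jog_arm(
  steps="0.6 -0.2 -0.3 0;0.5 0 0 0;0 0 0 0;0 0 0 0",
)

```text
t: 39.3
position: [573.8, 327.4, 164.6]
tool_rot: [31.4, 85.1, 27.4]
ft_force: [1.1, -0.9, 0.1]
finger_gap: 59.7
```

Request:
jog_arm(
  steps="0 0 0 0;0 0 0 0;0 0 0 0;0 0 0 0;0 0 0 0;-1 0 0 0;-2 0 0.1 0;-3 0 0.2 0;-3 0 0.2 0;-3 0 0.2 0;-3 0 0.2 0;0 0 0 0;0 0 0 0",
  grip=0,
)

```text
t: 40.6
position: [569.8, 321.0, 322.8]
tool_rot: [32.5, 85.2, 28.5]
ft_force: [0.1, -0.3, -1.7]
finger_gap: 36.0
```

```bash
python3 go.py 572 -203 330 86;python3 - <<'E'
from h import *
W=snap('wrist','w32')
E
```

```text
t 40.6 GRASP [567.5 319.7 353.7] yhead 86.1 j [ 19.  20.  65.   1.  90. -67.] F [ 0.1 -0.3 -1.7] gap 36.0
d tool cm [  0.31 -52.18   3.99] n 11.0
roll about tool x (deg) 0.1 alt -179.9
```

View pics/w32.png

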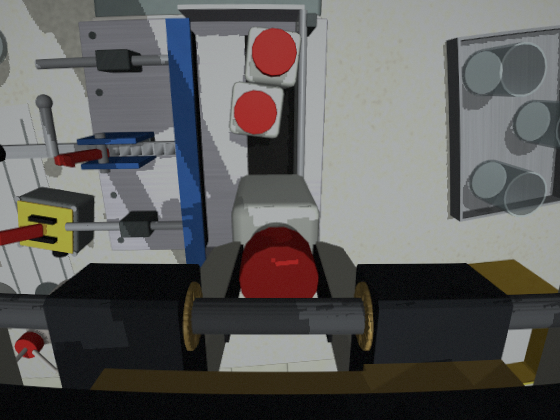

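Request:
jog_arm(
  steps="0 -2 0.2 0;0 -3.6 0.3 0;0 -3.6 0.3 0;0 -3.6 0.3 0;0 -3.6 0.3 0;0 -3.6 0.3 0;0 -3.6 0.3 0;0 -3.6 0.3 0;0 -3.6 0.3 0;0 -3.6 0.3 0;0 -3.6 0.3 0;0 -3.6 0.3 0;0 -3.6 0.3 0;0 -3.6 0.3 0;0 -2 0 0;0 0 0 0;0 0 0 0",
)

```text
t: 42.35
position: [563.7, -202.3, 268.3]
tool_rot: [67.9, 86.6, 64.1]
ft_force: [-0.0, 0.1, -0.6]
finger_gap: 35.9
```

```bash
python3 go.py 570 -203 112 86
```

```text
t 42.35 GRASP [ 562.9 -204.   299.3] yhead 86.2 j [ -33.   18.   75.    3.   87. -119.] F [-0.   0.1 -0.6] gap 35.9
d tool cm [18.72 -0.89  0.28] n 4.0
roll about tool x (deg) 0.2 alt -179.8
```

Request:
jog_arm(
  steps="2 -0.1 0 0;3 -0.1 0.1 0;3 -0.1 0.1 0;3 -0.1 0.1 0;3 -0.1 0 0;0 0 0 0;0 0 0 0",
)

```text
t: 43.05
position: [570.3, -188.5, 123.5]
tool_rot: [70.0, 86.4, 66.7]
ft_force: [0.6, 0.5, -1.2]
finger_gap: 35.7
```

```bash
python3 go.py 570 -203 110 86;python3 - <<'E'
from h import *
W=snap('wrist','w33')
E
```

```text
t 43.05 GRASP [ 569.5 -190.3  154.4] yhead 86.7 j [ -31.   24.   88.    4.   69. -119.] F [ 0.6  0.5 -1.2] gap 35.7
d tool cm [ 4.36 -1.52  0.03] n 1.0
roll about tool x (deg) 0.7 alt -179.3
```

View pics/w33.png

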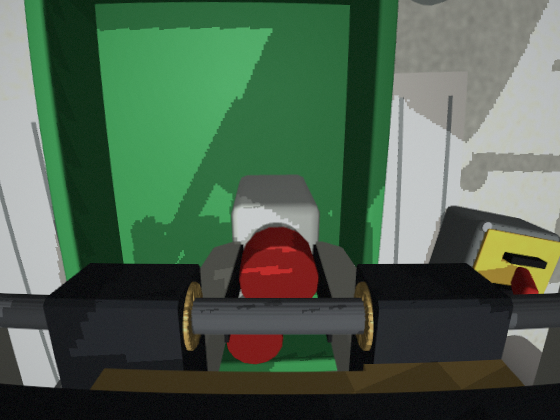

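Request:
jog_arm(
  steps="0 -0.8 0 0;0.6 -0.7 0 0;1.2 0 0 0;1.2 0 0 0;0.8 0 0 0;0.5 0 0 0;0 0 0 0",
)

```text
t: 43.8
position: [572.9, -203.8, 80.9]
tool_rot: [62.7, 86.4, 59.3]
ft_force: [-0.6, -0.5, 0.0]
finger_gap: 35.6
```

```bash
python3 go.py 570 -203 110 86
```

```text
t 43.8 GRASP [ 571.9 -205.5  111.8] yhead 86.7 j [ -32.   26.   90.    4.   64. -121.] F [-0.6 -0.5  0. ] gap 35.6
d tool cm [ 0.19  0.23 -0.21] n 1.0
roll about tool x (deg) 0.7 alt -179.3
```

Request:
jog_arm(
  steps="0.1 0 0 0;0 0 0 0;0 0 0 0;-2 0 0 0;-4 0 0 0;-4 0 0 0;-4 0 0 0;-4 0 0 0;0 4 -1 0;0 4.5 -1 0;0 4.5 -1 0;0 4.5 -1 0;0 4.5 -1 0;0 4.5 -1 0;0 4.5 -1 0;0 4.5 -1 0;0 4.5 -1 0;0 4.5 -0.5 0;0 0 0 0;0 0 0 0",
  grip=6,
)

```text
t: 45.8
position: [497.4, 251.4, 297.3]
tool_rot: [48.6, 85.8, 45.2]
ft_force: [0.5, -0.6, -0.7]
finger_gap: 59.9
```

```bash
python3 - <<'E'
from h import *
W=snap('wrist','w34'); W=ld('w32'); print(atz(W,255,113,204),atz(W,273,53,204))
E
python3 go.py 501 309 230 86
```

```text
[502.37555406 311.53581833 204.        ] [457.28737977 329.62573622 204.        ]
t 45.85 GRASP [495.9 249.6 328.3] yhead 86.6 j [ 14.  10.  81.   2.  85. -73.] F [0.2 0.3 0.6] gap 59.9
d tool cm [10.15  5.4  -0.34] n 3.0
roll about tool x (deg) 0.6 alt -179.4
```

View pics/w34.png

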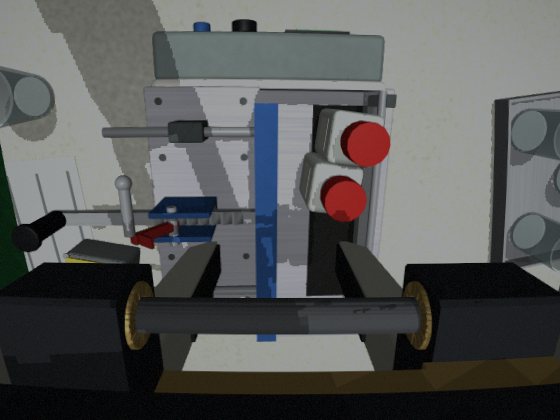

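Request:
jog_arm(
  steps="0 3 0 0;0 3 0.1 0;2 0 0.1 0;2 0 0 0;2 0 0 0;1 0 0 0;0 0 0 0;0 0 0 0",
)

```text
t: 46.65
position: [513.0, 304.9, 231.3]
tool_rot: [45.9, 85.6, 41.4]
ft_force: [0.6, 0.1, 0.5]
finger_gap: 60.4
```

```bash
python3 - <<'E'
from h import *
W=ld('w34'); print(atz(W,344,198,204)); W=snap('wrist','w35')
E
python3 go.py 501.5 310.5 194 86
```

```text
[498.6321303  310.42424657 204.        ]
t 46.7 GRASP [511.3 303.4 262.3] yhead 85.7 j [ 19.  16.  83.   2.  77. -67.] F [ 0.6 -0.6  0.1] gap 59.9
d tool cm [ 6.79  0.26 -1.4 ] n 2.0
roll about tool x (deg) -0.3 alt 179.7
```

View pics/w35.png

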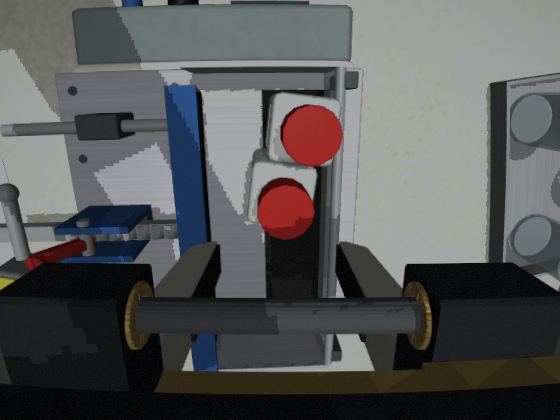

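Request:
jog_arm(
  steps="1 0.2 -0.7 0;2 0.1 -0.7 0;2 0 0 0;1.3 0 0 0;0 0 0 0;0 0 0 0",
)

```text
t: 47.3
position: [503.3, 313.6, 169.5]
tool_rot: [44.0, 85.1, 39.5]
ft_force: [1.1, 0.4, 0.5]
finger_gap: 59.9
```

```bash
python3 - <<'E'
from h import *
W=ld('w35'); print(atz(W,286,208,204)); W=snap('wrist','w36')
E
python3 go.py 501 310 194 86
```

```text
[498.60568524 311.94938498 204.        ]
t 47.35 GRASP [501.2 311.9 200.4] yhead 85.7 j [ 20.  18.  90.   2.  68. -66.] F [ 0.6 -0.8 -1. ] gap 60.2
d tool cm [ 0.63 -0.23 -0.04] n 1.0
roll about tool x (deg) -0.3 alt 179.7
```

View pics/w36.png

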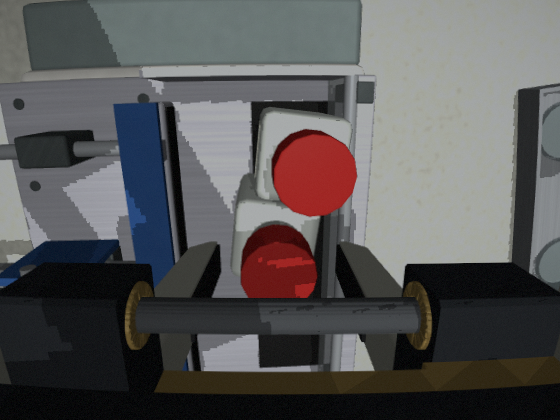

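Well centred (cap at 279, 262). Lower 7 mm, grip, lift.

Request:
jog_arm(
  steps="0.5 0 -0.1 0;0.3 0 0 0;0 0 0 0",
)

```text
t: 47.65
position: [503.7, 314.7, 163.2]
tool_rot: [43.2, 84.9, 38.7]
ft_force: [-0.3, -0.0, -0.1]
finger_gap: 59.8
```

Request:
jog_arm(
  steps="0 0 0 0;0 0 0 0;0 0 0 0;0 0 0 0;0 0 0 0;-1 0 0 0;-2 0 0.1 0;-3 0 0.2 0;-3 0 0.2 0;-3 0 0.2 0;-3 0 0.2 0;0 0 0 0;0 0 0 0",
  grip=0,
)

```text
t: 48.95
position: [500.8, 304.4, 320.5]
tool_rot: [43.6, 85.1, 39.1]
ft_force: [0.2, 0.7, -3.4]
finger_gap: 35.8
```

```bash
python3 - <<'E'
from h import *
W=snap('wrist','w37')
E
python3 go.py 505 -200 330 86
```

```text
t 49.0 GRASP [498.8 302.8 351.5] yhead 85.7 j [ 19.  12.  76.   2.  87. -66.] F [ 0.1 -0.4 -0.7] gap 35.9
d tool cm [ -0.52 -50.13   4.47] n 11.0
roll about tool x (deg) -0.3 alt 179.7
```

View pics/w37.png

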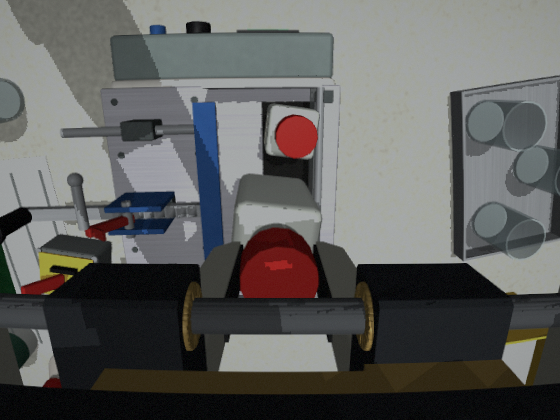

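Request:
jog_arm(
  steps="0 -2 0.2 0;0 -3.5 0.3 0;0 -3.5 0.3 0;0 -3.5 0.3 0;0 -3.5 0.3 0;0 -3.5 0.3 0;0 -3.5 0.3 0;0 -3.5 0.3 0;0 -3.5 0.3 0;0 -3.5 0.3 0;0 -3.5 0.3 0;0 -3.5 0.3 0;0 -3.5 0.3 0;0 -3.5 0.3 0;0 -2 0 0;0 0 0 0;0 0 0 0",
)

```text
t: 50.7
position: [489.8, -204.8, 259.0]
tool_rot: [80.5, 85.9, 76.2]
ft_force: [0.6, 1.1, -1.8]
finger_gap: 36.0
```

```bash
python3 go.py 503 -201 110 86
```

```text
t 50.7 GRASP [ 489.3 -206.9  289.9] yhead 85.7 j [ -37.   12.   85.    4.   85. -124.] F [ 0.6  1.1 -1.8] gap 36.0
d tool cm [18.01 -0.57  1.11] n 4.0
roll about tool x (deg) -0.3 alt 179.7
```

Request:
jog_arm(
  steps="2 -0.2 0.5 0;3 -0.2 0.5 0;3 -0.2 0.1 0;3 -0.2 0 0;2.5 -0.1 0 0;0 0 0 0;0 0 0 0",
)

```text
t: 51.4
position: [502.5, -194.4, 118.6]
tool_rot: [82.3, 85.7, 78.4]
ft_force: [0.3, -0.5, -0.9]
finger_gap: 35.6
```

```bash
python3 go.py 503 -201 110 86;python3 - <<'E'
from h import *
W=snap('wrist','w38')
E
```

```text
t 51.4 GRASP [ 502.  -196.7  149.5] yhead 86.1 j [ -36.   19.   96.    4.   67. -124.] F [ 0.3 -0.5 -0.9] gap 35.6
d tool cm [ 3.91 -0.72  0.08] n 1.0
roll about tool x (deg) 0.1 alt -179.9
```

View pics/w38.png

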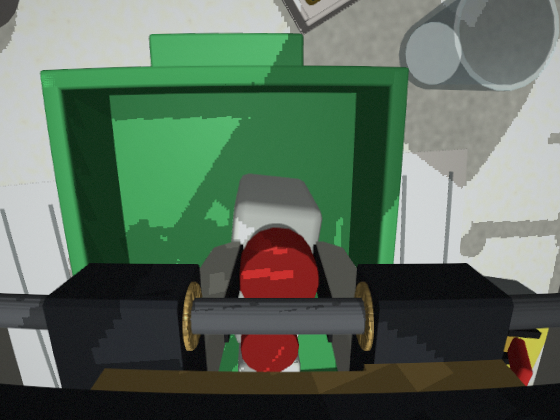

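Request:
jog_arm(
  steps="0.5 -0.4 0 0;1.2 -0.3 0 0;1.2 0 0 0;0.7 0 0 0;0.4 0 0 0;0 0 0 0",
)

```text
t: 52.05
position: [505.3, -200.4, 79.5]
tool_rot: [76.1, 85.9, 72.2]
ft_force: [-1.1, -0.0, 5.1]
finger_gap: 36.0
```

```bash
python3 go.py 503 -201 110 86
```

```text
t 52.05 GRASP [ 504.7 -202.5  110.4] yhead 86.2 j [ -36.   21.   98.    4.   62. -124.] F [-1.1 -0.   5.1] gap 36.0
d tool cm [ 0.04  0.14 -0.18] n 1.0
roll about tool x (deg) 0.2 alt -179.8
```

Touching the floor (5 N). Release and go back for the last bottle.

Request:
jog_arm(
  steps="-0.1 0 0 0;0 0 0 0;0 0 0 0;-2 0 0 0;-4 0 0 0;-4 0 0 0;-4 0 0 0;-4 0 0 0;0 4 -0.8 0;0 4.5 -0.8 0;0 4.5 -0.8 0;0 4.5 -0.8 0;0 4.5 -0.8 0;0 4.5 -0.8 0;0 4.5 -0.8 0;0 4.5 -0.8 0;0 4.5 -0.8 0;0 4.5 -0.5 0;0 0 0 0;0 0 0 0",
  grip=6,
)

```text
t: 54.05
position: [454.0, 250.2, 301.5]
tool_rot: [67.0, 85.6, 62.9]
ft_force: [0.1, 0.3, 0.1]
finger_gap: 60.1
```

```bash
python3 - <<'E'
from h import *
W=snap('wrist','w39'); 
E
python3 go.py 456 330 230 86
```

```text
t 54.1 GRASP [453.  247.9 332.5] yhead 85.9 j [ 14.   6.  86.   3.  85. -72.] F [0.4 0.5 1. ] gap 60.0
d tool cm [10.8   7.46 -0.61] n 3.0
roll about tool x (deg) -0.1 alt 179.9
```

View pics/w39.png

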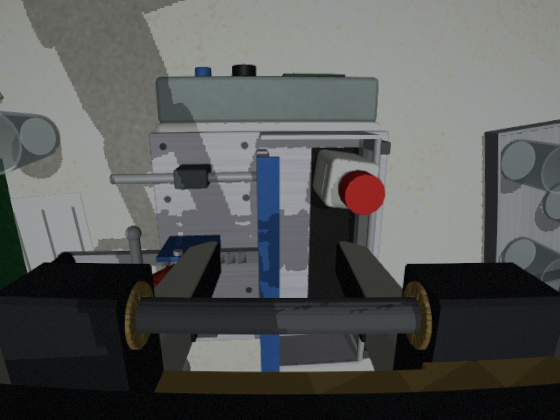

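Request:
jog_arm(
  steps="0 3.5 -0.2 0;0 3.5 -0.2 0;2 0.3 -0.2 0;2 0 0 0;2 0 0 0;2 0 0 0;0 0 0 0;0 0 0 0",
)

```text
t: 54.9
position: [462.7, 318.5, 225.5]
tool_rot: [64.5, 85.6, 59.3]
ft_force: [0.8, 0.5, -0.4]
finger_gap: 60.1
```

```bash
python3 - <<'E'
from h import *
W=ld('w39'); print(atz(W,362,192,204)); W=snap('wrist','w40')
E
python3 go.py 455 330 194 86
```

```text
[451.78468439 327.54975062 204.        ]
t 54.95 GRASP [461.5 316.4 256.3] yhead 84.9 j [ 21.  13.  88.   3.  76. -64.] F [ 0.1 -0.5  0.2] gap 60.0
d tool cm [ 6.28  0.86 -0.98] n 2.0
roll about tool x (deg) -1.1 alt 178.9
```

View pics/w40.png

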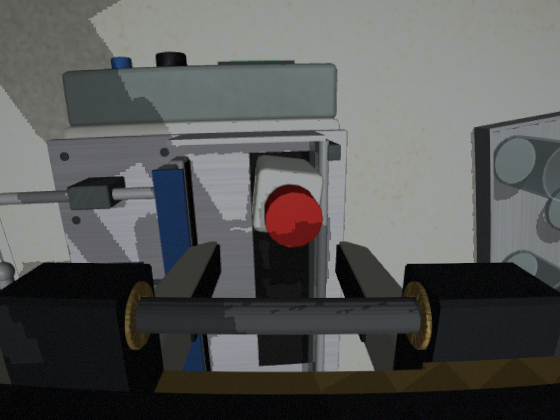

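```bash
python3 - <<'E'
from h import *
W=ld('w40'); print(atz(W,293,215,204))
E
```

```text
[451.11784486 329.69591314 204.        ]
```

Request:
jog_arm(
  steps="1 0.4 -0.5 0;2 0.4 -0.5 0;2 0 0 0;0.8 0 0 0;0 0 0 0;0 0 0 0",
)

```text
t: 55.55
position: [458.3, 332.3, 170.7]
tool_rot: [60.8, 85.1, 55.5]
ft_force: [0.0, 0.5, -0.2]
finger_gap: 59.8
```

```bash
python3 - <<'E'
from h import *
W=snap('wrist','w41')
E
python3 go.py 455 328 194 86
```

```text
t 55.6 GRASP [456.9 330.1 201.7] yhead 84.7 j [ 23.  15.  93.   3.  68. -63.] F [ 0.3 -0.2  1. ] gap 60.3
d tool cm [ 0.74 -0.29 -0.2 ] n 1.0
roll about tool x (deg) -1.3 alt 178.7
```

View pics/w41.png

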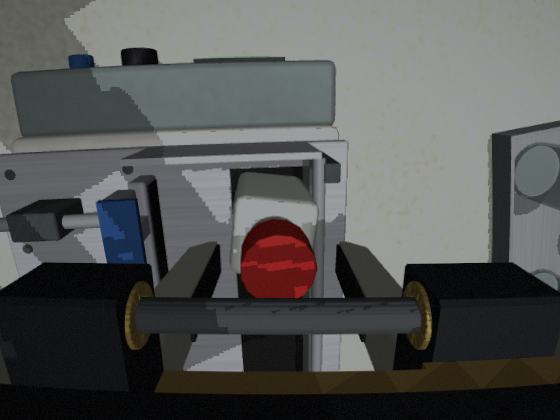

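Request:
jog_arm(
  steps="0.5 0 -0.3 0;0.3 0 0 0;0 0 0 0",
)

```text
t: 55.9
position: [456.7, 333.6, 164.2]
tool_rot: [59.4, 84.9, 54.1]
ft_force: [-0.2, -0.1, -0.2]
finger_gap: 59.6
```

Request:
jog_arm(
  steps="0 0 0 0;0 0 0 0;0 0 0 0;0 0 0 0;0 0 0 0;-1 0 0 0;-2 0 0.1 0;-3 0 0.2 0;-3 0 0.2 0;-3 0 0.2 0;-3 0 0.2 0;0 0 0 0;0 0 0 0",
  grip=0,
)

```text
t: 57.2
position: [456.2, 321.7, 322.1]
tool_rot: [61.0, 85.0, 55.7]
ft_force: [0.5, 0.0, -1.3]
finger_gap: 36.2
```

```bash
python3 - <<'E'
from h import *
W=snap('wrist','w42');snap('top','t42');crop('t42',300,150,440,290,5,'c42')
T=ld('t42')
for P in [(637,-206,119),(571,-205,119),(504,-202,119)]: print((proj(T,P)[0]-[300,150])*5)
E
python3 go.py 438 -198 330 86
```

```text
[224.50133898 181.03070516]
[224.28927811 279.24486054]
[220.91343914 380.78399202]
t 57.3 GRASP [454.6 319.4 352.3] yhead 84.8 j [ 22.  10.  79.   3.  87. -63.] F [-0.2  0.1 -1.9] gap 35.9
d tool cm [ -1.55 -51.7    3.14] n 11.0
roll about tool x (deg) -1.2 alt 178.8
```

View pics/w42.png

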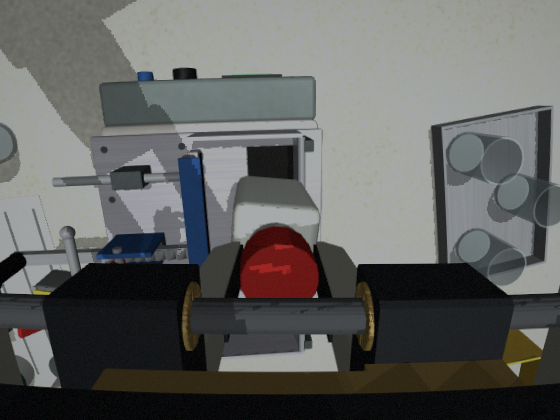

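View pics/c42.png

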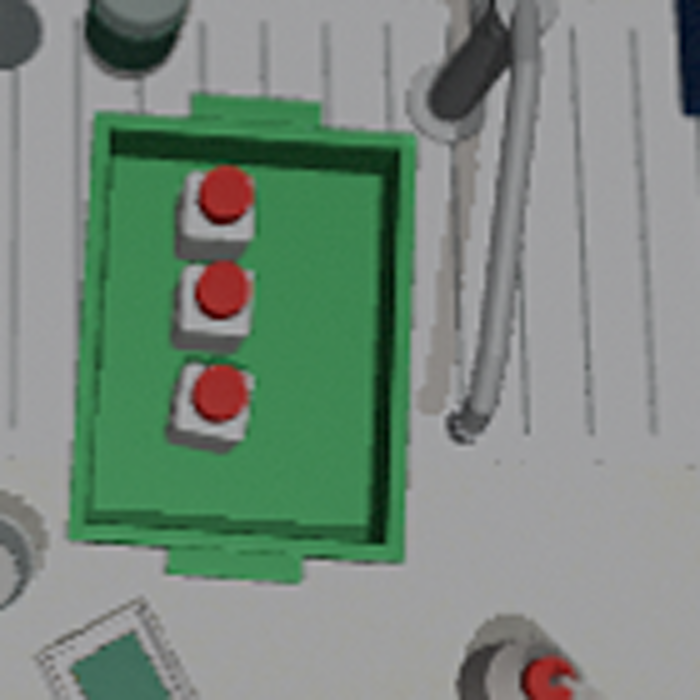

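```bash
python3 go.py 530 -240 330 86
```

```text
t 57.3 GRASP [454.6 319.4 352.3] yhead 84.8 j [ 22.  10.  79.   3.  87. -63.] F [-0.2  0.1 -1.9] gap 35.9
d tool cm [ -1.41 -55.03  12.69] n 12.0
roll about tool x (deg) -1.2 alt 178.8
```

Request:
jog_arm(
  steps="0 -2 0.6 0;-0.2 -3.5 0.8 0;-0.2 -3.5 0.8 0;-0.2 -3.5 0.8 0;-0.2 -3.5 0.8 0;-0.2 -3.5 0.8 0;-0.2 -3.5 0.8 0;-0.2 -3.5 0.8 0;-0.2 -3.5 0.8 0;-0.2 -3.5 0.8 0;-0.2 -3.5 0.8 0;-0.2 -3.5 0.8 0;-0.2 -3.5 0.8 0;-0.2 -3.5 0.8 0;-0.2 -3.5 0.8 0;0 -3 0.8 0;0 -2 0 0;0 0 0 0;0 0 0 0",
)

```text
t: 59.2
position: [519.2, -264.4, 273.3]
tool_rot: [97.9, 84.7, 92.7]
ft_force: [-0.2, 0.5, -1.6]
finger_gap: 36.1
```

Request:
jog_arm(
  steps="0 0 0 8;0 0 0 8;0 0 0 8;0 0 0 8;0 0 0 8;0 0 0 8;0 0 0 8;0 0 0 8;0 0 0 8;0 0 0 8;0 0 0 8;0 0 0 0;0 0 0 0",
)

```text
t: 60.5
position: [518.0, -242.5, 268.1]
tool_rot: [-166.5, 83.9, 97.9]
ft_force: [0.8, -0.1, -1.4]
finger_gap: 36.3
```

```bash
python3 go.py 537 -272 110 -4;python3 - <<'E'
from h import *
W=snap('wrist','w43')
E
```

```text
t 60.5 GRASP [ 518.5 -245.8  298.9] yhead -5.5 j [-39.  18.  76.   4.  91. -34.] F [ 0.8 -0.1 -1.4] gap 36.3
d tool cm [18.48  2.56  4.36] n 4.0
roll about tool x (deg) -1.5 alt 178.5
```

View pics/w43.png

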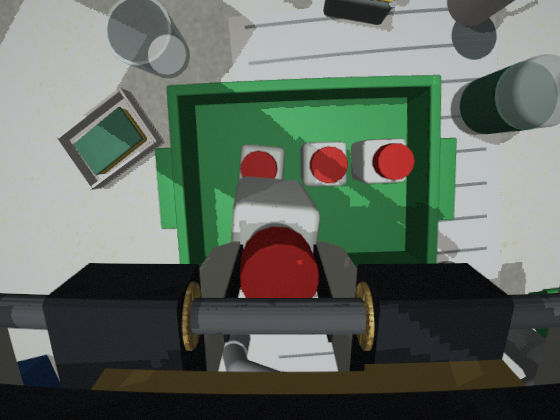

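Request:
jog_arm(
  steps="0 1.3 1.2 0;0 1.3 1.2 0;2 0 0.3 0;3 0 0.4 0;3 0 0.4 0;3 0 0.4 0;2 0 0.2 0;0 0 0 0;0 0 0 0",
)

```text
t: 61.45
position: [540.4, -270.7, 131.1]
tool_rot: [-169.4, 84.0, 96.6]
ft_force: [0.3, -0.3, -0.9]
finger_gap: 36.1
```

```bash
python3 go.py 537 -268 110 -4;python3 - <<'E'
from h import *
W=snap('wrist','w44');W=snap('side','s44');crop('s44',220,80,400,240,4,'c44')
E
```

```text
t 61.45 GRASP [ 540.8 -273.9  161.9] yhead -4.0 j [-40.  26.  83.   4.  76. -37.] F [ 0.3 -0.3 -0.9] gap 36.1
d tool cm [ 5.23 -0.32 -0.03] n 2.0
roll about tool x (deg) 0.0 alt -180.0
```

View pics/w44.png

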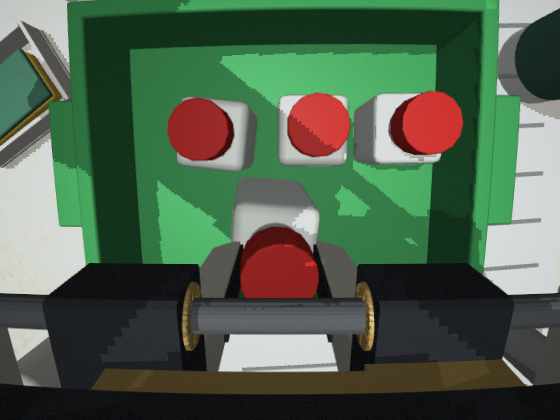

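View pics/c44.png

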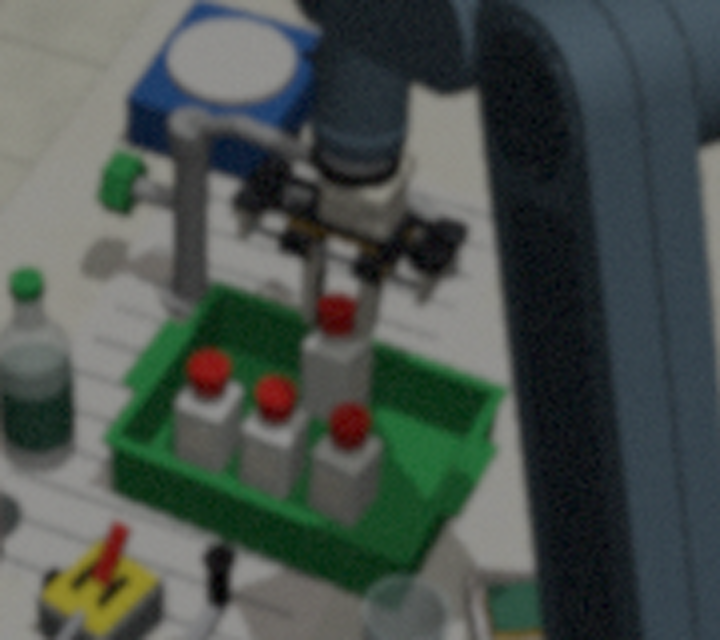

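Request:
jog_arm(
  steps="0.8 -0.2 -0.3 0;1.2 0 -0.1 0;1.2 0 0.1 0;1 0 0.1 0;0.6 0 0 0;0 0 0 0",
)

```text
t: 62.15
position: [540.0, -265.2, 83.6]
tool_rot: [-172.6, 84.4, 93.4]
ft_force: [-0.5, -0.1, -0.9]
finger_gap: 36.0
```

```bash
python3 go.py 537 -268 110 -4
```

```text
t 62.15 GRASP [ 540.2 -268.2  114.5] yhead -3.9 j [-39.  28.  87.   4.  69. -37.] F [-0.5 -0.1 -0.9] gap 36.0
d tool cm [ 0.45 -0.32  0.05] n 1.0
roll about tool x (deg) 0.1 alt -179.9
```

Request:
jog_arm(
  steps="0.4 0 0 0;0 0 0 0",
)

```text
t: 62.35
position: [540.7, -265.0, 82.7]
tool_rot: [-173.6, 84.5, 92.4]
ft_force: [0.7, 0.1, -2.1]
finger_gap: 36.1
```

Request:
jog_arm(
  steps="0 0 0 0;0 0 0 0;0 0 0 0;-2 0 -0.3 0;-3 0 -0.4 0;-4 0 -0.5 0;-4 0 -0.5 0;-4 0 -0.5 0;-4 0 -0.5 0;-2 0 0 0;0 0 0 0",
  grip=6,
)

```text
t: 63.45
position: [543.4, -259.3, 320.8]
tool_rot: [-172.3, 84.2, 93.8]
ft_force: [0.1, 0.2, 0.1]
finger_gap: 60.3
```

```bash
python3 go.py 521 -352 240 82;python3 - <<'E'
from h import *
W=snap('wrist','w45')
for n in ['top','side']: snap(n,n+'45')
crop('side45',220,80,400,240,4,'c45');crop('top45',290,120,450,290,4,'c46')
E
```

```text
t 63.45 GRASP [ 543.6 -262.4  351.6] yhead -3.9 j [-39.  20.  66.   4.  98. -34.] F [0.1 0.2 0.1] gap 60.3
d tool cm [10.21 -1.48 10.17] n 3.0
roll about tool x (deg) -85.9 alt 94.1
```

View pics/w45.png

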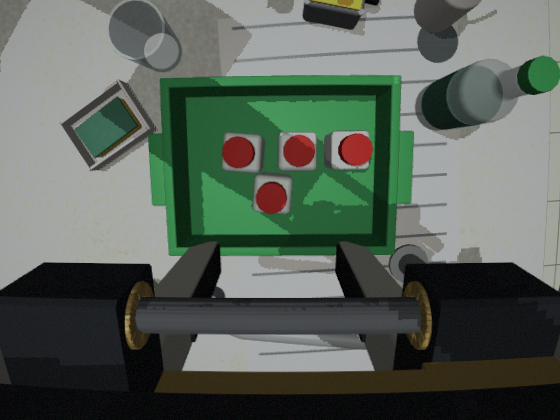

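View pics/c45.png

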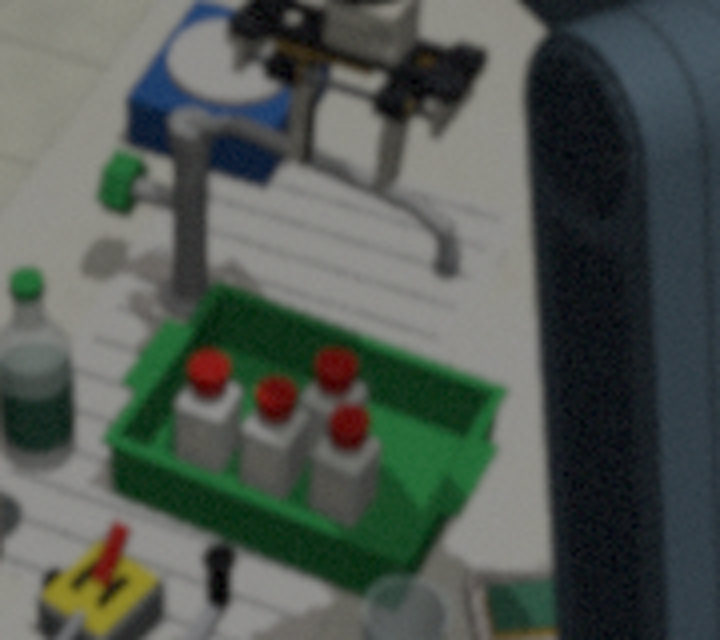

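View pics/c46.png

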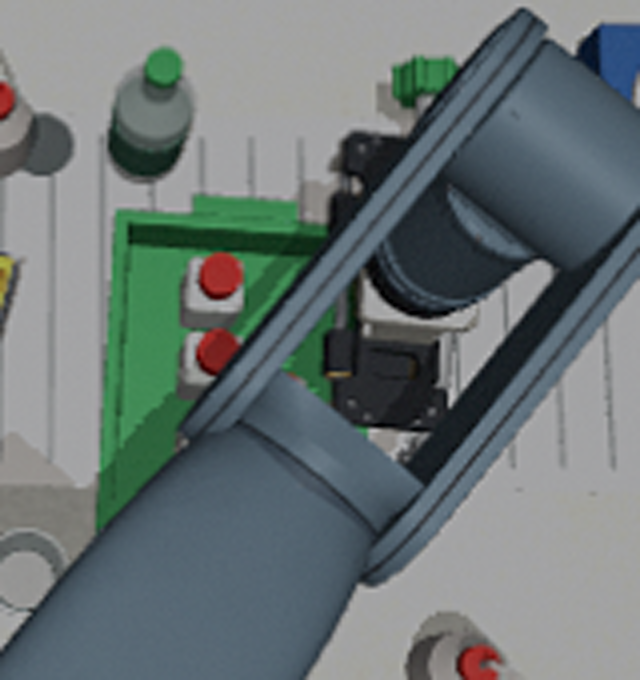

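```bash
python3 go.py 522 -408 350 -4;python3 - <<'E'
from h import *
W=ld('w45')
q=[atz(W,*c,80) for c in [(161,77),(400,75),(397,253),(170,253)]]; print(np.round(q,0), np.mean(q,0))
print('colbase',atz(W,410,262,0))
E
```

```text
t 63.6 GRASP [ 542.3 -261.3  346.9] yhead -3.9 j [-39.  20.  66.   4.  98. -34.] F [ 0.3 -0.4 -0.7] gap 59.7
d tool cm [-1.83 -1.02 14.66] n 3.0
roll about tool x (deg) 0.1 alt -179.9
[[ 410. -104.   80.]
 [ 697. -122.   80.]
 [ 688. -342.   80.]
 [ 396. -323.   80.]] [ 547.78266824 -222.4641293    80.        ]
colbase [ 734.55118394 -382.55741252    0.        ]
```

Request:
jog_arm(
  steps="-0.5 -0.2 3.5 0;-0.5 -0.2 3.5 0;-0.5 -0.2 3.7 0;-0.3 -0.4 4 0;0 0 0 0;0 0 0 0;2 0 0.2 0;2.5 0 0.2 0;2.5 0 0.2 0;2 0 0.2 0;0 0 0 0;0 0 0 0",
  grip=0,
)

```text
t: 64.8
position: [514.7, -393.1, 203.4]
tool_rot: [-161.2, 82.0, 105.2]
ft_force: [-0.5, -0.1, -0.1]
finger_gap: 0.4
```

```bash
python3 go.py 522 -405 240 -4;python3 - <<'E'
from h import *
W=snap('wrist','w46'); snap('side','s46'); crop('s46',220,80,400,240,4,'c47')
E
```

```text
t 64.8 GRASP [ 515.8 -397.3  234.1] yhead -3.5 j [-49.  30.  67.   3.  91. -46.] F [-0.5 -0.1 -0.1] gap 0.4
d tool cm [-0.71  0.64  0.64] n 1.0
roll about tool x (deg) 0.5 alt -179.5
```

View pics/w46.png

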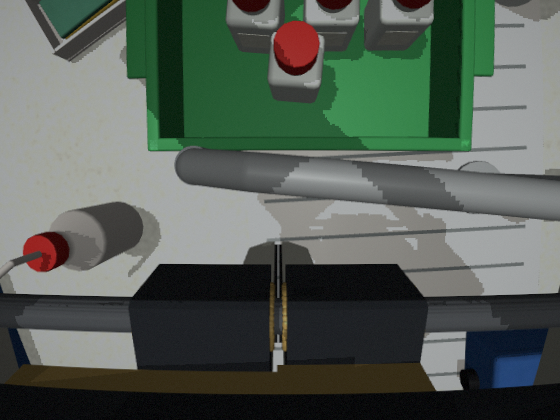

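View pics/c47.png

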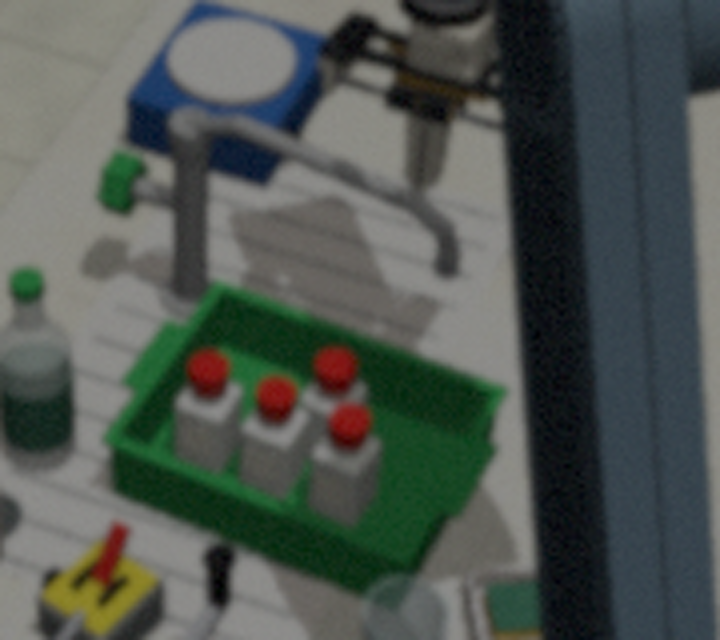

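Request:
jog_arm(
  steps="-0.2 0.2 -1 0;-0.15 0.2 -1 0;-0.15 0.2 -1 0;-0.15 0.2 -1 0;-0.13 0.2 -1 0;-0.13 0.3 -1 0;-0.13 0.3 -1 0;-0.13 0.4 -1 0;0 0 0 0;0 0 0 0",
)

```text
t: 65.9
position: [544.7, -310.4, 232.0]
tool_rot: [-163.2, 82.5, 103.3]
ft_force: [-0.5, -0.3, -0.4]
finger_gap: 0.8
```

```bash
python3 go.py 557 -266 240 -4;python3 - <<'E'
from h import *
W=snap('wrist','w47')
print(atz(W,280,210,245))
E
```

```text
t 65.9 GRASP [ 545.7 -314.3  262.8] yhead -3.4 j [-42.  26.  69.   4.  91. -39.] F [-0.5 -0.3 -0.4] gap 0.8
d tool cm [ 2.84  0.93 -4.57] n 2.0
roll about tool x (deg) 0.6 alt -179.4
[ 548.09331805 -287.43920775  245.        ]
```

View pics/w47.png

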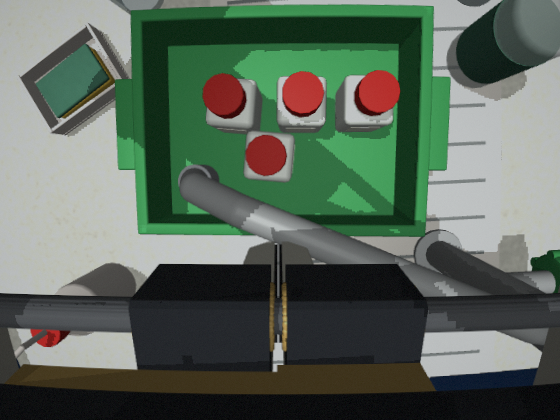

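Request:
jog_arm(
  steps="0 0 0.8 0;0 0 0.5 0;1.2 0 0 0;1.1 0 0 0;0 0 0 0;0.15 0.2 -1 0;0.15 0.2 -1 0;0.2 0.3 -1 0;0.2 0.3 -1 0;0.2 0.3 -1 0;0 0 0 0;0 0 0 0",
)

```text
t: 67.15
position: [560.0, -267.1, 201.1]
tool_rot: [-163.0, 82.4, 103.4]
ft_force: [0.5, -0.2, 0.4]
finger_gap: 0.8
```

```bash
python3 go.py 557 -266 240 -4;python3 - <<'E'
from h import *
W=snap('wrist','w48')
T=snap('top','t48');crop('t48',290,120,450,290,4,'c48')
E
```

```text
t 67.15 GRASP [ 560.9 -271.1  231.8] yhead -3.4 j [-39.  26.  73.   5.  87. -36.] F [ 0.5 -0.2  0.4] gap 0.8
d tool cm [-0.73 -0.45 -0.58] n 1.0
roll about tool x (deg) 0.6 alt -179.4
```

View pics/w48.png

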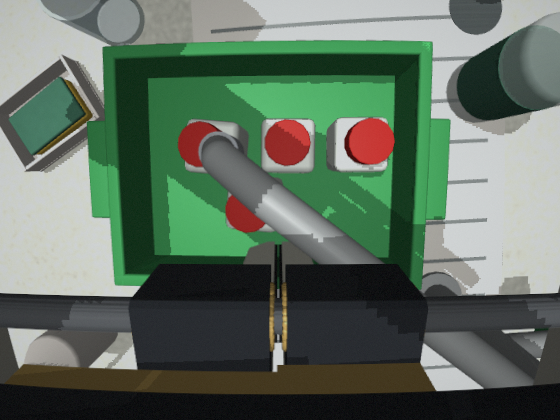

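```bash
python3 - <<'E'
from h import *
W=ld('w48')
q=[atz(W,*c,80) for c in [(104,45),(432,41),(425,280),(115,282)]]; print(np.round(q,0), np.mean(q,0).round(0))
for z in (176,236): print(z,atz(W,217,150,z).round(0))
crop('w48',150,90,330,270,4,'c50')
c=np.array([734,-382]);
for th in (150,145,140,135): print(th,proj(W,[[*(c+262*np.array([np.cos(np.radians(th)),np.sin(np.radians(th))])),176]]),proj(W,[[*(c+262*np.array([np.cos(np.radians(th)),np.sin(np.radians(th))])),236]]))
E
```

```text
[[ 409. -104.   80.]
 [ 698. -122.   80.]
 [ 688. -334.   80.]
 [ 395. -323.   80.]] [ 547. -221.   80.]
176 [ 526. -210.  176.]
236 [ 538. -213.  236.]
150 [[193.2998343  217.69638126]] [[156.58186947 237.67061474]]
145 [[209.91384183 185.92743427]] [[178.59773516 194.13250924]]
140 [[229.91197766 154.97381785]] [[205.77101183 151.11120718]]
135 [[253.1735036  125.28315525]] [[237.94423417 109.41920074]]
```

View pics/c50.png

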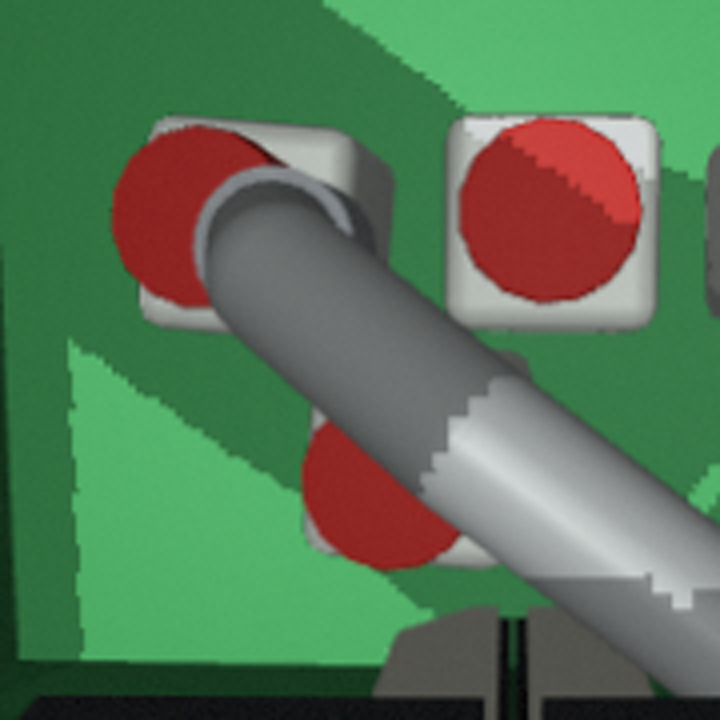

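View pics/c48.png

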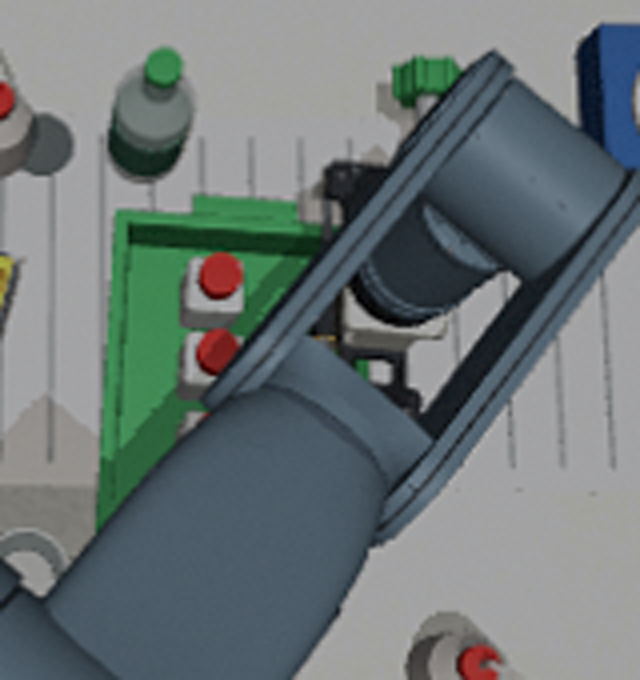

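Request:
jog_arm(
  steps="0 -0.5 1 0;0 -1 1.5 0;0 -1 1.5 0;0 0 1.5 0;0 0 0 0;-3 0 0 0;-4 0 0 0;-4 0 0 0;-2 0 3 0;0 0 4 0;0 -4 0 0;0 -4 0 0;0 -4 0 0;0 -4 0 0;0 -4 0 0;0 0 0 0;0 0 0 0;0 0 0 0",
)

```text
t: 69.05
position: [320.2, -409.1, 316.0]
tool_rot: [-161.2, 81.5, 104.6]
ft_force: [0.3, -0.5, 0.4]
finger_gap: 0.4
```

```bash
python3 go.py 557 -266 240 -4;python3 - <<'E'
from h import *
T=snap('top','t49');S=snap('side','s49');crop('t49',150,100,450,320,2.6,'c51');crop('s49',160,80,400,370,2.05,'c52')
E
```

```text
t 69.05 GRASP [ 321.4 -413.5  346.7] yhead -4.0 j [-65.  14.  74.   1. 100. -61.] F [ 0.3 -0.5  0.4] gap 0.4
d tool cm [ 11.78  22.96 -14.86] n 6.0
roll about tool x (deg) 0.0 alt -180.0
```

View pics/c51.png

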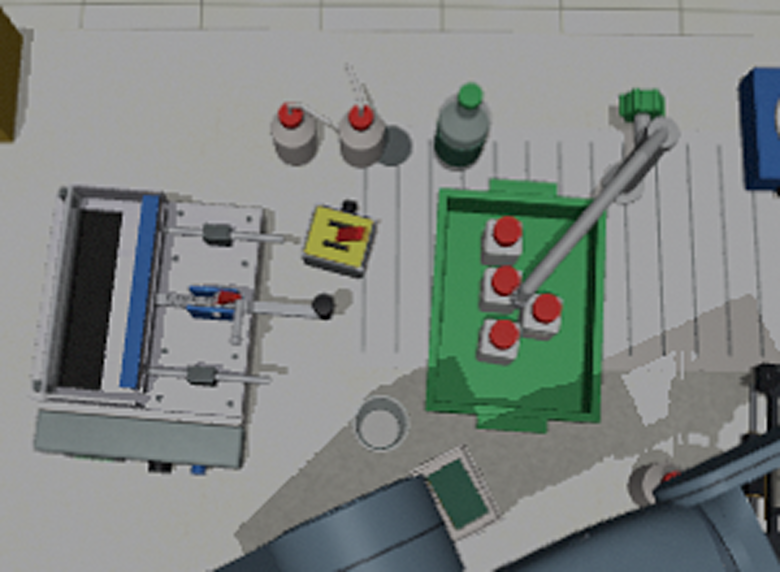

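View pics/c52.png

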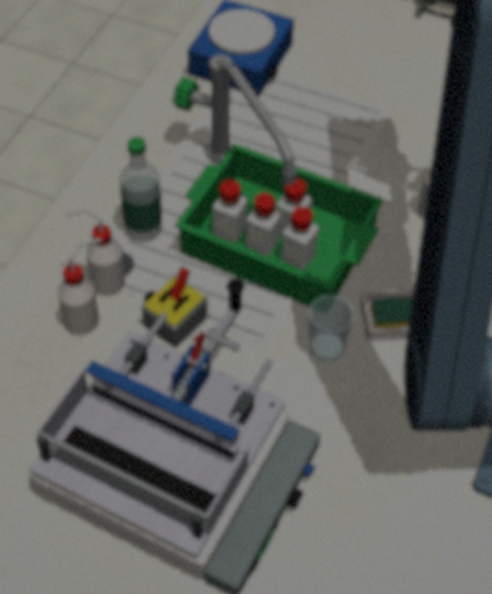

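```bash
python3 - <<'E'
from h import *
T=ld('t49');S=ld('s49')
n=(150+518/2.6,100+300/2.6); s=(160+291/2.05,80+181/2.05)
print('noz top',atz(T,*n,176).round(0),'side',atz(S,*s,176).round(0))
E
```

```text
noz top [ 529. -211.  176.] side [ 521. -209.  176.]
```

```bash
python3 - <<'E'
from h import *
print(bot.close_job())
E
```

```text
the job is handed in; nothing more can be done
None
```

The whole job is done and handed in at about 69 s of the 210 s allowed. I switched the isolator off first, then threw the pawl back to its stop and drew the jaw right back. All four bottles went into the tub, and I then swung the spout round.

**Last checks, from the top and side pictures:**
- **Switch and clamp:** the switch leans to the off side and the pawl lies over at its stop. When last measured, after the pull, the jaw knob was within a few mm of the fully-back position.
- **Bottles:** all four stand upright in the tub. One had been knocked about 2 cm aside on the shaker before I picked it up.
- **Spout:** the outlet is about 19 mm from the tub's centre. The spout's length alone puts it about 16 mm past the centre, so this is close to the best possible.
- **Bystanders:** the wash bottles, detergent bottle and beaker still stand where they were, though the arm partly hid the third wash bottle in the last picture.
- **Robot:** the gripper is clear of everything.

**Things that failed or disagreed:**
- **Grasp point:** it sits about 31 mm behind the reported TCP. I found this from the wrist picture and a test descent over the knob, and worked with that correction. Because of it, the first pushes at the switch passed over the lever.
- **Tool tilt:** the tool drifted to as much as 8.5 degrees off vertical, which the moves could not correct. It did not affect the result.
- **Cameras:** the top and wrist cameras disagreed by about 5 mm in x.

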